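# Reload the thread rack

### The arm

A 7-joint arm with a two-finger parallel gripper is mounted at the origin on the work surface. World frame = base frame: x ahead of the robot, y to its left, z up, the work surface at z = 0. Lengths are in m, angles in rad, forces in N, time in s.
With the tool pointing down it reaches from about 0.375 to 0.925 m from the base axis. Payload 3.1 kg.
Tool frame: the origin (TCP) lies between the finger pads; the fingertips stand robot.finger_overhang ahead of it and the grasp point (between the pads) lies 8 mm behind it (robot.finger_overhang is the distance from the TCP to the fingertips, in m); z points along the fingers, x is the direction in which the jaws open and shut, and the axes are right-handed (so a half turn about z gives the same grasp; the last joint's range is limited). The gripper opens to 85 mm and grips with 20 to 120 N. Pads are 22 mm wide; open, the fingers measure 114 mm over their backs; the gripper's body (76 mm by 85 mm) begins 54 mm behind the grasp point. The pads swing forward as they close: fully open they stand 13 mm farther back than shut.
Start: joints at [1.206, 0.383, 0.044, 1.598, -0.018, 1.161, -0.05], TCP at [0.171, -0.627, 0.242] pointing down, gripper open.
Joint ranges: [-2.61, 2.61], [-0.41, 2.15], [-1.48, 1.57], [0, 2.5], [-1.57, 4.71], [0.05, 1.97], [-2.85, 2.85]. Speed limits (rad/s): [2.79, 2.79, 3.14, 3.14, 3.14, 3.14, 3.14].

### API

Orientations are given as a rotation vector (axis times angle).
In Python, from station import robot gives the robot as it stands. The module is installed in compiled form; this text tells all that it offers.
- The arm moves only by the tool jog_arm, never from a script. Its argument "deltas" is one flat list of numbers, 7 for each row, row after row: the shift along the tool's x, y, z in m, then the turn, a rotation vector about the tool's x, y, z in degrees, then the gripper's target within -1 to 1 (shut at 1, half-way at 0, fully open at -1). A call has 1 to 10 rows; each row is the pose to reach, as a shift and turn from the pose measured when the call began, along the tool's axes at that moment; what a row does not reach only later rows make up. A row lasts 1/10 s, in which the tool goes at most 50 mm and 8.59 degrees, less where a joint would pass 70% of its speed; a pose out of reach is approached as far as the arm can. A call with a gripper value outside its range is refused whole. The fingers move at their own pace and stop on an object; "force" is the grip in N (left out, the last holds). Time passes only in rows, so rows that repeat a pose let the fingers close. It gives the time, the measured TCP pose, the force and the opening at its end, in the units of the state.
- robot.state(): the state, without advancing time (a new reading comes with each control period).
- robot.grab_frame(name): name is "side" or "top" or "wrist"; returns the picture (384x512x3 uint8, blue, green, red); there is no depth.
- robot.calibration(name): a dict with "K" (3x3 intrinsics, pixels), "k1" (the pictures are not rectified: a ray, as slopes to the right and down, at radius r is drawn at 1 + k1 r^2 times it, then the intrinsics apply), "eye" and "rotation" of the camera in the world; the wrist camera has in their place "hand_eye" (4x4, takes a point from camera to tool coordinates, whose origin is the TCP and whose axes are the tool frame's). Camera axes: x right, y down, z forward; pixel columns grow to the right and rows downward; lengths in m; the calibration is good to about 2 mm. A picture is of the moment at which its call begins: read the wrist's pose just before it. calibration takes no time and is no camera call.
- robot.sign_off(): hands the job in, once; it reports no verdict.
The state is a dict: "time": time; "joints": joint angles; "joint_velocities": joint speeds; "joint_torque": joint torques, N m; "tcp_pos": TCP position; "ee_rot": TCP orientation; "contact_force": force on the tool from outside, world axes, zero at the start; "ft_torque": the same for the moment, N m; "width": finger opening in m.
Only numpy, scipy, OpenCV 4.12 (cv2) and the standard library are available. Lean on these libraries where they do the work, as an engineer would, in place of code of your own. Each camera call takes 0.05 s, during which the arm holds its last target. There are 200 camera calls.

### The job

Reload the thread rack: take the two small old spools out of it and put them in the steel tray, then set every 60 mm spool on the bench in the rack's channel between the two cheeks, side by side with their bores in line with the cheeks' bores. Then take the axle that is long enough, slide it from the right-hand cheek through that cheek, all the spools and the far cheek, and push it fully home so its grip rests against the cheek. Leave the oversize spool and the short axle where they are, and do not knock over the glue jar.

Things in the scene. Friction and masses are not known exactly. Their poses are not given: they have to be found in the camera images.
- rack: fixed thread rack, yaw within 0.2: plywood base 80 x 170 mm (x, y), 85 mm high, carrying two upright steel cheeks, each 70 mm wide, 10 mm thick, tops at z 137 mm: the entry (right-hand) one spans y -85 to -75 mm, the far one +75 to +85. An 18 mm round bore goes through each on the line x = 0, z = 115 mm. Origin: centre of underside; y runs along the bores from entry to far cheek, z up.
- rack_entry (a point): centre of the entry cheek's bore at its outer face (rack frame 0, -85, 115 mm); the home axle's grip rests against this face
- rack_far (a point): centre of the far cheek's bore at its outer face (rack frame 0, 85, 115 mm)
- rack_channel (a point): centre of the floor of the open-topped channel between the cheeks (rack frame 0, 0, 85 mm). It is 65 mm wide in x and 150 mm long in y, bordered by two rails 6 mm wide, 10 mm high. A 60 mm spool set in it, bore along y, has its bore on the bore line; room for three in a row.
- spool1: eight-sided spool of the right size (one of two or three on the bench; absent when None): grey flanges, thread wound nearly flush between, 60 mm across flats, 44 mm wide, 24 mm bore right through. Origin at its centre; own y axis = bore line. It stands on one of its flats, bore level, centre 30 mm above what it rests on.
- spool2: eight-sided spool of the right size (one of two or three on the bench; absent when None): grey flanges, thread wound nearly flush between, 60 mm across flats, 44 mm wide, 24 mm bore right through. Origin at its centre; own y axis = bore line. It stands on one of its flats, bore level, centre 30 mm above what it rests on.
- spool3: eight-sided spool of the right size (one of two or three on the bench; absent when None): grey flanges, thread wound nearly flush between, 60 mm across flats, 44 mm wide, 24 mm bore right through. Origin at its centre; own y axis = bore line. It stands on one of its flats, bore level, centre 30 mm above what it rests on.
- spool_wide: eight-sided spool too big for the rack, to be left alone: grey flanges, thread wound nearly flush between, 74 mm across flats, 44 mm wide, 24 mm bore right through. Origin at its centre; own y axis = bore line. It stands on one of its flats on the bench, bore level, centre 37 mm above what it rests on.
- old1: eight-sided spool nearly used up, too small for the rack (its bore sits too low): grey flanges, thread wound nearly flush between, 46 mm across flats, 44 mm wide, 24 mm bore right through. Origin at its centre; own y axis = bore line. It starts in the rack's channel, on one of its flats, bore level, centre 23 mm above what it rests on.
- old2: eight-sided spool nearly used up, too small for the rack (its bore sits too low): grey flanges, thread wound nearly flush between, 46 mm across flats, 44 mm wide, 24 mm bore right through. Origin at its centre; own y axis = bore line. It starts in the rack's channel, on one of its flats, bore level, centre 23 mm above what it rests on.
- axle_long: the right axle, 110 to 180 g: round steel shaft 14 mm thick, 178 mm long, its last 10 mm tapering to a 6 mm nose; square wooden grip 24 x 24 x 50 mm with a 6 mm brass end cap. Origin on the axis where the shaft leaves the grip; y points along the shaft to the nose (grip: y -50 to 0 mm). Lies level in the axle stand, axis 37 mm above the bench, grip overhanging to the right (-y).
- axle_long_tip (a point): the nose end of the long axle, on its axis, 178 mm from the origin
- axle_short: the wrong axle: the same in all but its shaft, 110 mm long; it lies parallel to the long one, 80 mm from it. Which of the two is nearer the robot varies.
- axle_stand: fixed wooden stand, 150 x 130 mm, with two crossbars (top 30 mm, notch cheeks to 42 mm) that hold the two axles at its x = -40 and +40 mm, each axle's origin at its y = -65 mm. Origin: centre of its underside; axles point along its y.
- tray: fixed open steel tray, 140 x 140 mm outside, walls 5 mm thick and 30 mm high, floor about 5 mm thick. Origin: centre of its underside, on the bench.
- glue_jar: closed glue jar, 54 mm in diameter, 78 mm high, upright on the bench between rack and tray; origin at the centre of its underside
Mind the look-alikes: they are no part of the job. What is shaped like the spool3 but blue or pink is not meant.

How it is judged:
On the way, in this order (a step that is already met when the one before it is completed fails the run):
1. every 60 mm spool present lies in the rack's channel between the cheeks, bore in line (x of spool1 in the frame of rack between -0.007 and 0.007 m and y of spool1 in the frame of rack between -0.058 and 0.058 m and z of spool1 in the frame of rack between 0.108 and 0.122 m and angle between the y axis of each of spool1, spool2, spool3 and the y axis of rack, either way round below 0.12 rad and x of spool2 in the frame of rack between -0.007 and 0.007 m and y of spool2 in the frame of rack between -0.058 and 0.058 m and z of spool2 in the frame of rack between 0.108 and 0.122 m and x of spool3 in the frame of rack between -0.007 and 0.007 m and y of spool3 in the frame of rack between -0.058 and 0.058 m and z of spool3 in the frame of rack between 0.108 and 0.122 m), for 0.2 s.
2. the long axle reaches through both cheeks, in line with the bores (y of axle_long_tip in the frame of rack above 0.082 m and x of axle_long_tip in the frame of rack between -0.007 and 0.007 m and z of axle_long_tip in the frame of rack between 0.108 and 0.122 m and angle between the y axis of axle_long and the y axis of rack, either way round below 0.06 rad), for 0.2 s.
At the end, for the whole second after the job is handed in: each 60 mm spool lies in the channel, centre within 7 mm of the bore line, bore within 0.12 rad of it; the long axle is through both cheeks, grip within 6 mm of the entry cheek; old spools in the tray; oversize spool within 60 mm and short axle within 50 mm of their starts; all at rest (all of step 1 and all of step 2 and y of axle_long in the frame of rack between -0.091 and -0.078 m and x of old1 in the frame of tray between -0.064 and 0.064 m and y of old1 in the frame of tray between -0.064 and 0.064 m and z of old1 in the frame of tray between 0 and 0.045 m and x of old2 in the frame of tray between -0.064 and 0.064 m and y of old2 in the frame of tray between -0.064 and 0.064 m and z of old2 in the frame of tray between 0 and 0.045 m and distance of spool_wide from where it was at the start of the episode below 0.06 m and distance of axle_short from where it was at the start of the episode below 0.05 m and linear speed of each of spool1, spool2, spool3, old1, old2, axle_long below 0.03 m/s); the robot touches nothing.
It fails at once if the glue jar is knocked over (angle between glue_jar's own z axis and vertical above 0.7 rad).
Of spool1, spool2, spool3 only 2 to 3 are there at a start; the rules pass over those that are not, and their reading is None.
At some moment in a run one of spool1, spool2, spool3 may be knocked a few centimetres aside while the robot is not near it.
It also fails if it takes over 210 s, if anything falls off the work surface, if the arm or the gripper's body presses on something with over 40 N, if the wrist force passes 120 N, or if a joint passes its speed limit or range.

## Working session

There is one attempt and no reset: what is moved stays moved. The work goes in short steps, Python scripts to look and compute and a tool call to move; the robot and the scene stay as the last step left them, time stands still between calls to the robot, and variables do not carry over. Pictures are saved under pics/ and viewed, about 12 in all and at most 16, crops included, and the job is handed in when it is done.

Besides the shell and the picture viewer there is one more tool, called after "Emit:" in YAML: its name, and indented under it one key for each argument. jog_arm: Moves the arm, as the interface text tells. Its arguments: {"type":"object","properties":{"deltas":{"type":"array","items":{"type":"number"}},"force":{"type":"number"}},"required":["deltas"]}

```bash
mkdir -p pics
cat > h.py <<'E'
import numpy as np, cv2
from scipy.spatial.transform import Rotation as R
from station import robot
def cam(name,st=None):
    c=robot.calibration(name); K=np.array(c["K"]);k1=c["k1"]
    if "hand_eye" in c:
        st=st or robot.state(); H=np.array(c["hand_eye"]); Rt=R.from_rotvec(st["ee_rot"]).as_matrix()
        return K,k1,Rt@H[:3,3]+st["tcp_pos"],Rt@H[:3,:3]
    return K,k1,np.array(c["eye"]),np.array(c["rotation"])
def und(C,uv):
    K,k1=C[:2]
    return cv2.undistortPoints(np.array(uv,float).reshape(-1,1,2),K,np.array([k1,0,0,0,0.])).reshape(-1,2)
def ray(C,uv):
    d=und(C,uv); return np.c_[d,np.ones(len(d))]@C[3].T
def onz(C,uv,z):
    d=ray(C,uv); return C[2]+d*((z-C[2][2])/d[:,2])[:,None]
def proj(C,P):
    p=(np.array(P,float).reshape(-1,3)-C[2])@C[3]; s=p[:,:2]/p[:,2:]; r=(s**2).sum(1)
    s=s*(1+C[1]*r)[:,None]; return s@C[0][:2,:2].T+C[0][:2,2]
def pic(name,fn,crop=None,sc=1.5):
    im=robot.grab_frame(name); cv2.imwrite("pics/raw_"+fn,im)
    o=im if crop is None else im[crop[1]:crop[3],crop[0]:crop[2]]
    cv2.imwrite("pics/"+fn,cv2.resize(o,None,fx=sc,fy=sc,interpolation=cv2.INTER_CUBIC)); return im
E
python3 - <<'E'
from h import *
s=robot.state(); print(s, robot.finger_overhang)
pic("top","t1.png");pic("side","s1.png")
for n in("top","side"):
    C=cam(n);print(n,C)
print(robot.calibration("wrist"))
E
```

```text
{'time': 0.0, 'joints': array([ 1.2061743 ,  0.38385885,  0.04384312,  1.59955609, -0.01789257,
        1.16119192, -0.04993675]), 'joint_velocities': array([ 4.17543037e-05,  3.19010491e-04,  2.54121559e-04, -8.69324394e-04,
        1.13708371e-03,  1.85683999e-03,  4.04372140e-04]), 'joint_torque': array([ 1.78458413e-05, -4.33460069e+01,  1.02464832e+00, -2.49512494e+01,
        1.06052030e-02,  1.12714342e-02, -7.46283376e-06]), 'tcp_pos': array([ 0.17113471, -0.62613132,  0.24088015]), 'ee_rot': array([-2.49605631,  1.90527672,  0.00341119]), 'contact_force': array([-0.35801205, -0.08776305, -0.1656298 ]), 'ft_torque': array([-0.03013747,  0.03005338,  0.02905789]), 'width': 0.08563984875238939} 0.011
top (array([[466.66132597,   0.        , 260.05751183],
       [  0.        , 466.66132597, 197.10210963],
       [  0.        ,   0.        ,   1.        ]]), -0.15173677837475646, array([0.253651  , 0.03593489, 1.27123764]), array([-2.13509124,  2.08860119, -0.21224032]))
side (array([[431.18948618,   0.        , 252.30327062],
       [  0.        , 431.18948618, 190.92102274],
       [  0.        ,   0.        ,   1.        ]]), -0.15348162667407728, array([0.07681941, 0.7002673 , 0.72298509]), array([-0.70109345,  2.55338056, -1.19280218]))
{'K': array([[312.03356477,   0.        , 248.45903722],
       [  0.        , 312.03356477, 195.23631374],
       [  0.        ,   0.        ,   1.        ]]), 'k1': -0.04855730714742895, 'hand_eye': array([[ 9.99999266e-01,  1.19270976e-03, -2.11827475e-04,
         9.09457536e-04],
       [-1.06808070e-03,  9.50624329e-01,  3.10342142e-01,
        -8.02297891e-02],
       [ 5.71516451e-04, -3.10341688e-01,  9.50624905e-01,
        -1.31548059e-01],
       [ 0.00000000e+00,  0.00000000e+00,  0.00000000e+00,
         1.00000000e+00]])}
```

View pics/t1.png

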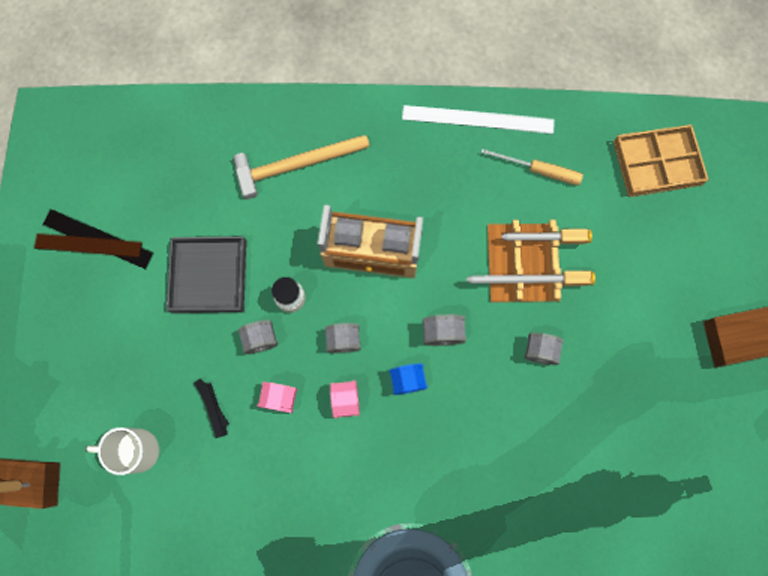

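View pics/s1.png

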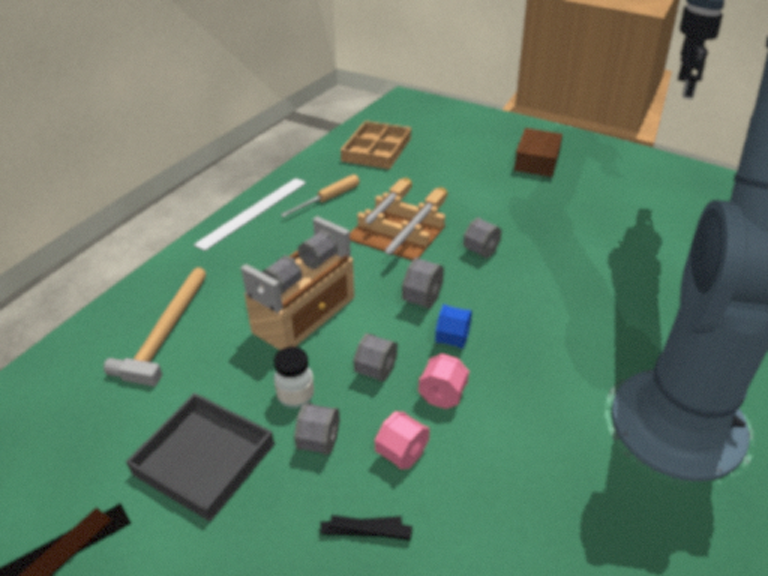

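The top view shows four grey spools, in 768-px coordinates: (258,337), (343,338), (445,329) and (544,348). The one at (445,329) looks bigger, so it's probably the oversize spool. The pink and blue ones are look-alikes. The old spools are in the rack at (348,232) and (396,238), the tray is at (205,275) and the jar at (287,292). The long axle is the nearer one, with its nose at (470,279).

```bash
sed -i 's/np.array(c\["rotation"\])$/R.from_rotvec(c["rotation"]).as_matrix() if np.size(c["rotation"])==3 else np.array(c["rotation"])/' h.py
python3 - <<'E'
from h import *
C=cam("top"); im=cv2.imread("pics/raw_t1.png"); hsv=cv2.cvtColor(im,cv2.COLOR_BGR2HSV)
m=((hsv[...,1]<45)&(hsv[...,2]>60)&(hsv[...,2]<190)).astype(np.uint8)*255
m=cv2.morphologyEx(m,cv2.MORPH_OPEN,np.ones((3,3)))
for c in cv2.findContours(m,0,2)[0]:
    if 150<cv2.contourArea(c)<2500:
        x,y,w,h=cv2.boundingRect(c)
        if y<60 or y>300: continue
        mm=cv2.moments(c);uv=[mm['m10']/mm['m00'],mm['m01']/mm['m00']]
        P=onz(C,c.reshape(-1,2),.045)[:,:2]*1000
        r=cv2.minAreaRect(P.astype(np.float32)); print(np.round(uv),cv2.contourArea(c),"rect mm",np.round(r[0]),np.round(r[1]),round(r[2]))
def q(n,u,z): print(n,np.round(onz(C,np.array(u)/1.5,z),3).tolist())
q("cheeks tops far(323,207)-(327,243?) entry",[[326,208],[326,243],[420,219],[415,255]],.137)
q("tray corners rim",[[170,238],[244,238],[243,311],[167,310]],.03)
q("jar lid",[[286,291]],.078)
q("stand corners",[[488,225],[560,222],[562,300],[489,300]],.012)
q("long nose, grip end",[[470,279],[560,278],[594,278]],.037)
q("short",[[502,236],[560,236],[591,236]],.037)
s=robot.state();print(R.from_rotvec(s["ee_rot"]).as_matrix().round(3))
E
```

```text
[ 75. 300.] 268.5 rect mm [218. 527.] [69. 48.] 4
[ 98. 300.] 254.5 rect mm [222. 466.] [74. 41.] 4
[362. 232.] 376.5 rect mm [ 419. -230.] [60. 52.] 80
[228. 225.] 353.5 rect mm [430. 127.] [49. 58.] 2
[171. 224.] 373.5 rect mm [429. 279.] [52. 59.] 16
[296. 220.] 464.0 rect mm [449. -52.] [51. 72.] 1
[139. 184.] 2011.5 rect mm [540. 376.] [129. 132.] 2
[264. 158.] 260.5 rect mm [616.  35.] [46. 50.] 81
[232. 154.] 269.0 rect mm [626. 124.] [49. 49.] 84
cheeks tops far(323,207)-(327,243?) entry [[0.639, 0.156, 0.137], [0.577, 0.153, 0.137], [0.623, -0.005, 0.137], [0.559, 0.003, 0.137]]
tray corners rim [[0.612, 0.459, 0.03], [0.614, 0.318, 0.03], [0.477, 0.31, 0.03], [0.475, 0.452, 0.03]]
jar lid [[0.505, 0.226, 0.078]]
stand corners [[0.655, -0.137, 0.012], [0.664, -0.275, 0.012], [0.513, -0.274, 0.012], [0.51, -0.138, 0.012]]
long nose, grip end [[0.543, -0.1, 0.037], [0.549, -0.266, 0.037], [0.551, -0.329, 0.037]]
short [[0.626, -0.16, 0.037], [0.629, -0.268, 0.037], [0.631, -0.327, 0.037]]
[[ 0.264 -0.965 -0.001]
 [-0.965 -0.264  0.002]
 [-0.002  0.    -1.   ]]
```

The measured sizes confirm that (445,329) is the oversize spool (72 mm). The other three measure 58–60 mm. Next I'll move over the rack for a wrist view.

```bash
cat >> h.py <<'E'
def plan(p,yaw):
    s=robot.state(); R0=R.from_rotvec(s["ee_rot"]).as_matrix(); c,n=np.cos(yaw),np.sin(yaw)
    T=np.array([[c,n,0],[n,-c,0],[0,0,-1.]])
    d=R0.T@(np.array(p)-s["tcp_pos"]); w=np.degrees(R.from_matrix(R0.T@T).as_rotvec())
    print("t",s["time"].__round__(2),"delta",d.round(4).tolist(),w.round(2).tolist(),"rows",round(max(np.linalg.norm(d)/.05,np.linalg.norm(w)/8.59),1))
E
python3 - <<'E'
from h import *
plan([.58,.09,.33],-.11)
E
```

```text
t 0.1 delta [-0.5832, -0.5833, -0.0877] [-0.07, 0.12, -68.4] rows 16.6
```

Emit:
jog_arm:
  deltas: [-0.583, -0.583, -0.088, -0.07, 0.12, -68.4, -1, -0.583, -0.583, -0.088, -0.07, 0.12, -68.4, -1, -0.583, -0.583, -0.088, -0.07, 0.12, -68.4, -1, -0.583, -0.583, -0.088, -0.07, 0.12, -68.4, -1, -0.583, -0.583, -0.088, -0.07, 0.12, -68.4, -1, -0.583, -0.583, -0.088, -0.07, 0.12, -68.4, -1, -0.583, -0.583, -0.088, -0.07, 0.12, -68.4, -1, -0.583, -0.583, -0.088, -0.07, 0.12, -68.4, -1, -0.583, -0.583, -0.088, -0.07, 0.12, -68.4, -1, -0.583, -0.583, -0.088, -0.07, 0.12, -68.4, -1]
  force: 60

```text
time: 1.1
tcp_pos: [0.4177, -0.1931, 0.2953]
ee_rot: [3.137, -0.173, -0.001]
contact_force: [1.4, -1.2, 0.0]
width: 0.0854
```

```bash
python3 -c "
from h import *
plan([.58,.09,.33],-.11)"
```

```text
t 1.1 delta [0.1301, -0.2992, -0.0348] [0.02, 0.02, -0.02] rows 6.6
```

Emit:
jog_arm:
  deltas: [0.13, -0.299, -0.035, 0, 0, 0, -1, 0.13, -0.299, -0.035, 0, 0, 0, -1, 0.13, -0.299, -0.035, 0, 0, 0, -1, 0.13, -0.299, -0.035, 0, 0, 0, -1, 0.13, -0.299, -0.035, 0, 0, 0, -1, 0.13, -0.299, -0.035, 0, 0, 0, -1, 0.13, -0.299, -0.035, 0, 0, 0, -1, 0.13, -0.299, -0.035, 0, 0, 0, -1, 0.13, -0.299, -0.035, 0, 0, 0, -1]

```text
time: 2.0
tcp_pos: [0.5795, 0.0903, 0.3294]
ee_rot: [3.136, -0.17, -0.003]
contact_force: [0.5, -0.6, -0.0]
width: 0.0855
```

```bash
python3 -c "
from h import *
s=robot.state();print(s['tcp_pos'],s['ee_rot'],s['joint_velocities'].round(3))
pic('wrist','w1.png')
import pickle;pickle.dump(s,open('w1.pkl','wb'))"
```

```text
[0.57947451 0.09033491 0.32935807] [ 3.13644541 -0.17012161 -0.00330986] [ 0.033 -0.017  0.037  0.02   0.008  0.002 -0.   ]
```

View pics/w1.png

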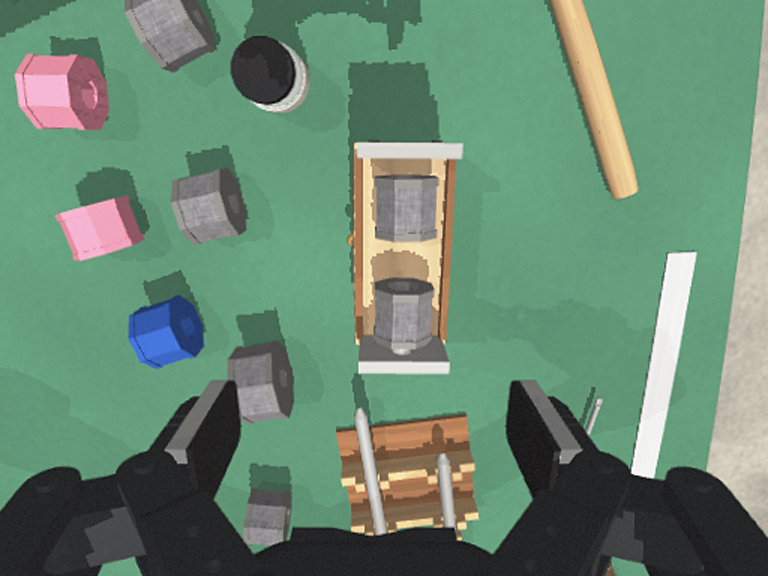

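This wrist view looks down the rack. The far cheek's top is at (356..463,150) and the entry cheek's at (359..449,367). The old spools are at (406,208) and (404,318), and the jar lid is at (263,69). Good 60 mm spools are at (208,205) and (172,30).

```bash
cat > m.py <<'E'
from h import *
import pickle
s=pickle.load(open('w1.pkl','rb'));C=cam('wrist',s)
f=lambda u,z:onz(C,np.array(u)/1.5,z)[:,:2]
a=f([[356,150.5],[463,151],[359,367],[449,368]],.137);print(a.round(4).tolist())
fc=a[:2].mean(0);ec=a[2:].mean(0);print("far",fc,"entry",ec,"len",np.linalg.norm(fc-ec),"mid",(fc+ec)/2,"yaw",-np.arctan2(*(fc-ec)), "widths",np.linalg.norm(a[0]-a[1]),np.linalg.norm(a[2]-a[3]))
o=f([[406,209],[404,320]],.131);print("old",o)
r=(fc-ec)/np.linalg.norm(fc-ec);x=np.array([r[1],-r[0]]);m=(fc+ec)/2
print("old in rack",(o-m)@x,(o-m)@r)
print("jar",f([[263,69]],.078))
E
python3 m.py
```

```text
[[0.5768, 0.1639], [0.6476, 0.1561], [0.5603, 0.0052], [0.6291, -0.0031]]
far [0.61220188 0.16001786] entry [0.59467601 0.00105155] len 0.15992950175749193 mid [0.60343894 0.0805347 ] yaw -0.10980547371796115 widths 0.07124228720309977 0.06930356405943816
old [[0.60680699 0.120808  ]
 [0.59816597 0.03776897]]
old in rack [-0.00106559 -0.00055473] [ 0.04039984 -0.04308602]
jar [[0.51180955 0.22983678]]
```

```bash
python3 -c "
from h import *
plan([.6068,.1208,.30],-.11)
plan([.6068,.1208,.110],-.11)"
```

```text
t 2.05 delta [0.0237, -0.0351, 0.0292] [0.09, 0.11, -0.06] rows 1.0
t 2.05 delta [0.0241, -0.0354, 0.2192] [0.09, 0.11, -0.06] rows 4.5
```

Emit:
jog_arm:
  deltas: [0.024, -0.035, 0.03, 0.1, 0.1, 0, -1, 0.024, -0.035, 0.08, 0.1, 0.1, 0, -1, 0.024, -0.035, 0.13, 0.1, 0.1, 0, -1, 0.024, -0.035, 0.17, 0.1, 0.1, 0, -1, 0.024, -0.035, 0.2, 0.1, 0.1, 0, -1, 0.024, -0.035, 0.219, 0.1, 0.1, 0, -1, 0.024, -0.035, 0.219, 0.1, 0.1, 0, -1, 0.024, -0.035, 0.219, 0.1, 0.1, 0, 1, 0.024, -0.035, 0.219, 0.1, 0.1, 0, 1, 0.024, -0.035, 0.219, 0.1, 0.1, 0, 1]
  force: 40

```text
time: 3.05
tcp_pos: [0.6081, 0.1204, 0.1124]
ee_rot: [-3.136, 0.175, -0.005]
contact_force: [-3.0, -1.0, 3.7]
width: 0.0455
```

Emit:
jog_arm:
  deltas: [0, 0, 0, 0, 0, 0, 1, 0, 0, 0, 0, 0, 0, 1, 0, 0, 0, 0, 0, 0, 1]

```text
time: 3.35
tcp_pos: [0.6082, 0.1204, 0.1127]
ee_rot: [-3.136, 0.176, -0.006]
contact_force: [0.2, 0.0, -0.8]
width: 0.045
```

Gripped at 45 mm. Now to the tray, centred near (0.545, 0.385).

```bash
python3 -c "
from h import *
plan([.546,.418,.25],0.0)
plan([.546,.418,.037],0.0)"
```

```text
t 3.35 delta [-0.0945, -0.2889, -0.1374] [-0.03, -0.21, -6.41] rows 6.7
t 3.35 delta [-0.0953, -0.2887, 0.0756] [-0.03, -0.21, -6.41] rows 6.3
```

Emit:
jog_arm:
  deltas: [0, 0, -0.05, 0, 0, 0, 1, 0, 0, -0.1, 0, 0, 0, 1, -0.015, -0.045, -0.137, 0, 0, -1, 1, -0.03, -0.09, -0.137, 0, -0.2, -2, 1, -0.045, -0.135, -0.137, 0, -0.2, -3, 1, -0.06, -0.18, -0.137, 0, -0.2, -4, 1, -0.075, -0.225, -0.137, 0, -0.2, -5, 1, -0.085, -0.26, -0.137, 0, -0.2, -6, 1, -0.095, -0.289, -0.12, 0, -0.2, -6.4, 1, -0.095, -0.289, -0.08, 0, -0.2, -6.4, 1]

```text
time: 4.35
tcp_pos: [0.5429, 0.4285, 0.1971]
ee_rot: [-3.129, -0.015, -0.008]
contact_force: [-0.5, 0.9, -0.6]
width: 0.0451
```

```bash
python3 -c "
from h import *
plan([.546,.418,.037],0.0);print(robot.state()['width'])"
```

```text
t 4.35 delta [0.0022, 0.0126, 0.16] [-0.72, -0.28, 0.55] rows 3.2
0.045050983606497993
```

Emit:
jog_arm:
  deltas: [0.002, 0.0126, 0.03, -0.7, -0.3, 0.5, 1, 0.002, 0.0126, 0.07, -0.7, -0.3, 0.5, 1, 0.002, 0.0126, 0.11, -0.7, -0.3, 0.5, 1, 0.002, 0.0126, 0.14, -0.7, -0.3, 0.5, 1, 0.002, 0.0126, 0.158, -0.7, -0.3, 0.5, 1, 0.002, 0.0126, 0.16, -0.7, -0.3, 0.5, 1, 0.002, 0.0126, 0.16, -0.7, -0.3, 0.5, 1, 0.002, 0.0126, 0.16, -0.7, -0.3, 0.5, -1, 0.002, 0.0126, 0.16, -0.7, -0.3, 0.5, -1, 0.002, 0.0126, 0.16, -0.7, -0.3, 0.5, -1]

```text
time: 5.35
tcp_pos: [0.5467, 0.4187, 0.0389]
ee_rot: [-3.14, -0.001, -0.003]
contact_force: [0.7, 0.8, 0.6]
width: 0.0846
```

```bash
python3 -c "
from h import *
print(robot.state()['width'],robot.state()['contact_force'])
plan([.546,.418,.25],0.0);plan([.5982,.0378,.25],-.11)"
```

```text
0.08459752692844064 [0.69179618 0.77926927 0.57202013]
t 5.35 delta [-0.0003, 0.0003, -0.2111] [-0.12, -0.11, 0.04] rows 4.2
t 5.35 delta [0.0517, 0.3805, -0.2118] [-0.12, -0.11, 6.34] rows 8.8
```

Emit:
jog_arm:
  deltas: [0, 0, -0.04, 0, 0, 0, -1, 0, 0, -0.09, 0, 0, 0, -1, 0, 0, -0.14, 0, 0, 0, -1, 0.006, 0.045, -0.18, 0, 0, 1, -1, 0.012, 0.09, -0.212, 0, 0, 2, -1, 0.018, 0.135, -0.212, 0, 0, 3, -1, 0.025, 0.18, -0.212, 0, 0, 4, -1, 0.031, 0.225, -0.212, 0, 0, 5, -1, 0.037, 0.27, -0.212, 0, 0, 6, -1, 0.043, 0.315, -0.212, 0, 0, 6.3, -1]

```text
time: 6.35
tcp_pos: [0.5896, 0.1013, 0.2513]
ee_rot: [-3.135, 0.172, -0.006]
contact_force: [1.1, 0.6, -0.5]
width: 0.0852
```

```bash
python3 -c "
from h import *
plan([.5982,.0378,.25],-.11);plan([.5982,.0378,.111],-.11)"
```

```text
t 6.35 delta [0.0155, 0.0622, 0.0013] [-0.11, -0.21, 0.0] rows 1.3
t 6.35 delta [0.015, 0.0624, 0.1403] [-0.11, -0.21, 0.0] rows 3.1
```

Emit:
jog_arm:
  deltas: [0.0155, 0.062, 0, -0.1, -0.2, 0, -1, 0.0155, 0.062, 0.02, -0.1, -0.2, 0, -1, 0.0155, 0.062, 0.06, -0.1, -0.2, 0, -1, 0.0155, 0.062, 0.1, -0.1, -0.2, 0, -1, 0.0155, 0.062, 0.13, -0.1, -0.2, 0, -1, 0.0155, 0.062, 0.14, -0.1, -0.2, 0, -1, 0.0155, 0.062, 0.14, -0.1, -0.2, 0, -1, 0.0155, 0.062, 0.14, -0.1, -0.2, 0, 1, 0.0155, 0.062, 0.14, -0.1, -0.2, 0, 1, 0.0155, 0.062, 0.14, -0.1, -0.2, 0, 1]

```text
time: 7.35
tcp_pos: [0.6003, 0.0385, 0.1136]
ee_rot: [-3.136, 0.173, -0.006]
contact_force: [-4.1, -1.0, 7.1]
width: 0.045
```

Emit:
jog_arm:
  deltas: [0, 0, 0, 0, 0, 0, 1, 0, 0, 0, 0, 0, 0, 1, 0, 0, -0.02, 0, 0, 0, 1, 0, 0, -0.06, 0, 0, 0, 1, 0, 0, -0.11, 0, 0, 0, 1, 0, 0, -0.14, 0, 0, 0, 1]

```text
time: 7.95
tcp_pos: [0.6011, 0.039, 0.2575]
ee_rot: [-3.136, 0.172, -0.013]
contact_force: [1.1, 0.1, -0.4]
width: 0.045
```

```bash
python3 -c "
from h import *
print(robot.state()['width'])
plan([.546,.354,.25],0)"
```

```text
0.04504124126497275
t 7.95 delta [-0.0893, -0.307, 0.0072] [-0.06, -0.48, -6.29] rows 6.4
```

Emit:
jog_arm:
  deltas: [-0.014, -0.048, 0, 0, 0, -1, 1, -0.028, -0.096, 0, 0, 0, -2, 1, -0.042, -0.144, 0, 0, 0, -3, 1, -0.056, -0.192, 0, 0, 0, -4, 1, -0.07, -0.24, 0, 0, 0, -5, 1, -0.082, -0.28, 0, 0, 0, -6, 1, -0.0893, -0.307, 0, 0, -0.5, -6.3, 1, -0.0893, -0.307, 0.04, 0, -0.5, -6.3, 1, -0.0893, -0.307, 0.08, 0, -0.5, -6.3, 1, -0.0893, -0.307, 0.1, 0, -0.5, -6.3, 1]

```text
time: 8.95
tcp_pos: [0.5447, 0.3524, 0.1529]
ee_rot: [3.139, 0.002, -0.008]
contact_force: [0.8, -0.1, -1.2]
width: 0.0452
```

```bash
python3 -c "
from h import *
plan([.546,.354,.037],0)"
```

```text
t 8.95 delta [0.0019, -0.0019, 0.1159] [0.17, 0.29, 0.06] rows 2.3
```

Emit:
jog_arm:
  deltas: [0.002, -0.002, 0.04, 0, 0, 0, 1, 0.002, -0.002, 0.08, 0, 0.3, 0, 1, 0.002, -0.002, 0.105, 0, 0.3, 0, 1, 0.002, -0.002, 0.115, 0, 0.3, 0, 1, 0.002, -0.002, 0.115, 0, 0.3, 0, 1, 0.002, -0.002, 0.115, 0, 0.3, 0, -1, 0.002, -0.002, 0.115, 0, 0.3, 0, -1, 0.002, -0.002, 0.115, 0, 0.3, 0, -1, 0.002, -0.002, 0.08, 0, 0.3, 0, -1, 0.002, -0.002, 0.03, 0, 0.3, 0, -1]

```text
time: 9.95
tcp_pos: [0.5447, 0.3523, 0.121]
ee_rot: [3.135, 0.002, -0.009]
contact_force: [1.5, -0.5, 0.2]
width: 0.0857
```

```bash
python3 -c "
from h import *
plan([.46,.20,.29],0)"
```

```text
t 9.95 delta [-0.0858, 0.1533, -0.1675] [0.4, 0.32, 0.06] rows 4.9
```

Emit:
jog_arm:
  deltas: [0, 0, -0.05, 0, 0, 0, -1, -0.01, 0.02, -0.1, 0, 0, 0, -1, -0.03, 0.06, -0.14, 0.4, 0.3, 0, -1, -0.055, 0.1, -0.1675, 0.4, 0.3, 0, -1, -0.08, 0.14, -0.1675, 0.4, 0.3, 0, -1, -0.086, 0.153, -0.1675, 0.4, 0.3, 0, -1, -0.086, 0.153, -0.1675, 0.4, 0.3, 0, -1, -0.086, 0.153, -0.1675, 0.4, 0.3, 0, -1]

```text
time: 10.75
tcp_pos: [0.46, 0.2001, 0.2909]
ee_rot: [3.141, -0.0, 0.004]
contact_force: [0.6, 0.6, -0.4]
width: 0.0854
```

```bash
python3 -c "
from h import *
import pickle
s=robot.state();print(s['tcp_pos'],s['ee_rot'])
pic('wrist','w2.png');pickle.dump(s,open('w2.pkl','wb'))"
```

```text
[0.46003825 0.20011178 0.29092699] [ 3.14123676e+00 -2.27905474e-04  4.01346901e-03]
```

View pics/w2.png

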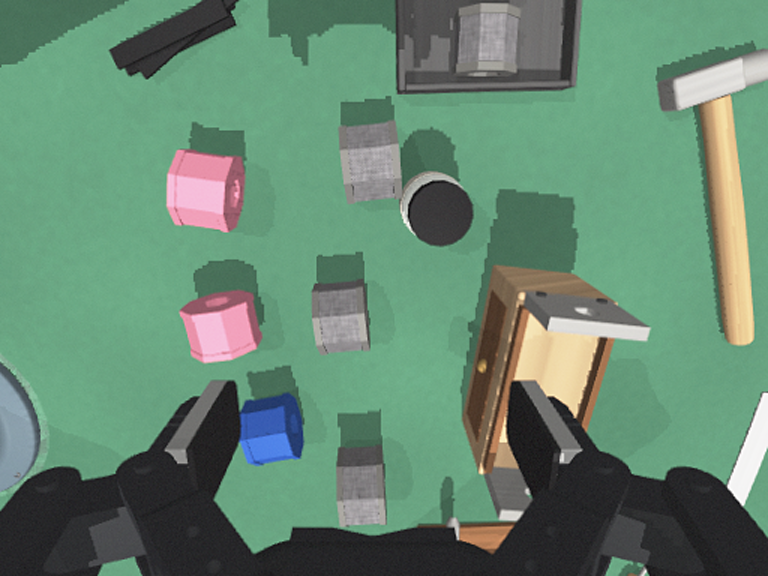

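Grey spools show at (370,160), (341,318) and (361,487), with one old spool visible in the tray. The bores seem to run roughly along world x. I'll enlarge the view to get their edges.

```bash
python3 -c "
import cv2
im=cv2.imread('pics/raw_w2.png')
a=im[75:140,200:290];b=im[180:245,200:290]
cv2.imwrite('pics/w2c.png',cv2.resize(cv2.vconcat([a,b]),None,fx=4.4,fy=4.4,interpolation=cv2.INTER_CUBIC))"
```

```text
(no output)
```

View pics/w2c.png

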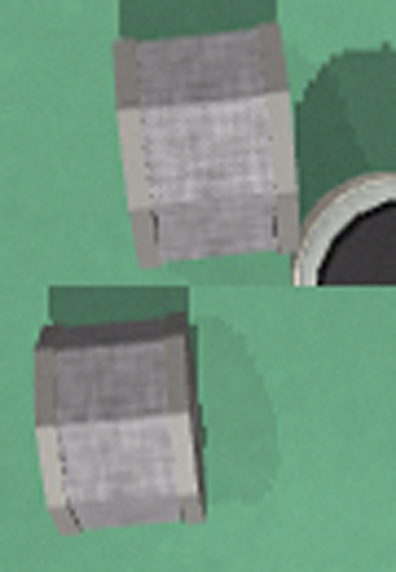

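```bash
cat > m2.py <<'E'
from h import *
import pickle
s=pickle.load(open('w2.pkl','rb'));C=cam('wrist',s)
def top(q,off,k=4.4,z=.06,C=C):
    P=onz(C,np.array(q,float)/k+off,z)[:,:2]; c=P.mean(0)
    d=(P[1]-P[0]+P[3]-P[2])/2
    print("corners",P.round(3).tolist(),"ctr",c.round(4),"bore len",np.linalg.norm(d).round(4),"bore angle",np.arctan2(d[1],d[0]).round(3),"face w",np.linalg.norm((P[2]+P[3]-P[0]-P[1])/2).round(4))
if __name__=="__main__":
    top([[118,109],[286,92],[132,211],[297,195]],[200,75])
    top([[37,428],[191,411],[54,503],[204,493]],[200,115])
E
python3 m2.py
```

```text
corners [[0.437, 0.273], [0.48, 0.277], [0.44, 0.247], [0.483, 0.251]] ctr [0.4602 0.2621] bore len 0.0428 bore angle 0.097 face w 0.0257
corners [[0.412, 0.138], [0.455, 0.144], [0.416, 0.115], [0.459, 0.118]] ctr [0.4354 0.1289] bore len 0.0436 bore angle 0.095 face w 0.0245
```

Sizes match (44 × 25 mm top faces). Spool A now sits at (0.460, 0.262), about 35 mm from where the first top view had it, so it has been knocked and is close to the jar. The bores run at about 0.097 rad, so I'll grasp across the flats with the jaws along world y at yaw 1.668.

```bash
python3 -c "
from h import *
plan([.460,.262,.20],1.668)"
```

```text
t 10.8 delta [-0.0001, -0.0608, 0.0908] [0.05, -0.1, -95.47] rows 11.1
```

Emit:
jog_arm:
  deltas: [0, -0.01, 0.01, 0, 0, -8.5, -1, 0, -0.02, 0.02, 0, 0, -17, -1, 0, -0.03, 0.03, 0, 0, -25.5, -1, 0, -0.04, 0.04, 0, 0, -34, -1, 0, -0.05, 0.05, 0, 0, -42.5, -1, 0, -0.06, 0.06, 0, 0, -51, -1, 0, -0.061, 0.07, 0, 0, -59.5, -1, 0, -0.061, 0.08, 0, 0, -68, -1, 0, -0.061, 0.09, 0, 0, -76.5, -1, 0, -0.061, 0.091, 0, 0, -85, -1]

```text
time: 11.8
tcp_pos: [0.4592, 0.264, 0.1984]
ee_rot: [-2.303, -2.133, -0.001]
contact_force: [0.2, 0.4, -0.0]
width: 0.0854
```

```bash
python3 -c "
from h import *
plan([.460,.262,.20],1.668);plan([.460,.262,.032],1.668)"
```

```text
t 11.8 delta [-0.0019, 0.001, -0.0017] [-0.09, -0.13, -9.97] rows 1.2
t 11.8 delta [-0.0022, 0.0012, 0.1663] [-0.09, -0.13, -9.97] rows 3.3
```

Emit:
jog_arm:
  deltas: [-0.002, 0.001, 0, 0, 0, -8, -1, -0.002, 0.001, 0, 0, 0, -10, -1, -0.002, 0.001, 0.04, 0, 0, -10, -1, -0.002, 0.001, 0.08, 0, 0, -10, -1, -0.002, 0.001, 0.12, 0, 0, -10, -1, -0.002, 0.001, 0.15, 0, 0, -10, -1, -0.002, 0.001, 0.166, 0, 0, -10, -1, -0.002, 0.001, 0.168, 0, 0, -10, -1, -0.002, 0.001, 0.168, 0, 0, -10, 1, -0.002, 0.001, 0.168, 0, 0, -10, 1]
  force: 50

```text
time: 12.8
tcp_pos: [0.4611, 0.2637, 0.0321]
ee_rot: [-2.109, -2.326, -0.006]
contact_force: [-2.3, -1.3, 37.3]
width: 0.059
```

Emit:
jog_arm:
  deltas: [0, 0, 0, 0, 0, 0, 1, 0, 0, 0, 0, 0, 0, 1, 0, 0, 0, 0, 0, 0, 1]

```text
time: 13.1
tcp_pos: [0.4616, 0.2637, 0.0328]
ee_rot: [-2.11, -2.326, -0.008]
contact_force: [0.0, 0.0, -1.1]
width: 0.0586
```

```bash
python3 -c "
from h import *
print(robot.state()['joints'].round(2))
plan([.609,.1272,.25],-.11)"
```

```text
[ 0.14  0.64 -0.89  1.99  0.68  0.83  0.54]
t 13.1 delta [-0.1493, 0.134, -0.2174] [-0.08, -0.32, 101.9] rows 11.9
```

Emit:
jog_arm:
  deltas: [0, 0, -0.04, 0, 0, 0, 1, 0, 0, -0.09, 0, 0, 0, 1, 0, 0, -0.14, 0, 0, 8, 1, -0.01, 0.01, -0.18, 0, 0, 16, 1, -0.03, 0.03, -0.217, 0, 0, 24, 1, -0.05, 0.05, -0.217, 0, 0, 32, 1, -0.075, 0.07, -0.217, 0, 0, 40, 1, -0.1, 0.09, -0.217, 0, 0, 48, 1, -0.125, 0.11, -0.217, 0, 0, 56, 1, -0.149, 0.134, -0.217, 0, 0, 64, 1]

```text
time: 14.1
tcp_pos: [0.609, 0.1261, 0.2494]
ee_rot: [-3.023, -0.846, -0.004]
contact_force: [1.5, 0.6, -1.2]
width: 0.0589
```

```bash
python3 -c "
from h import *
print(robot.state()['width']);plan([.609,.1272,.25],-.11)"
```

```text
0.058933134029007156
t 14.1 delta [0.0005, -0.0009, -0.0005] [-0.16, -0.15, 37.57] rows 4.4
```

Emit:
jog_arm:
  deltas: [0, -0.001, 0, 0, 0, 8.5, 1, 0, -0.001, 0, 0, 0, 17, 1, 0, -0.001, 0, 0, 0, 25, 1, 0, -0.001, 0, 0, 0, 33, 1, 0, -0.001, 0.02, 0, 0, 37.6, 1, 0, -0.001, 0.04, -0.1, -0.1, 37.6, 1, 0, -0.001, 0.06, -0.1, -0.1, 37.6, 1, 0, -0.001, 0.07, -0.1, -0.1, 37.6, 1, 0, -0.001, 0.07, -0.1, -0.1, 37.6, 1]

```text
time: 15.0
tcp_pos: [0.6069, 0.1266, 0.1774]
ee_rot: [-3.137, 0.173, 0.006]
contact_force: [-0.5, 0.4, -1.8]
width: 0.0591
```

```bash
python3 -c "
from h import *
import pickle
plan([.609,.1272,.119],-.11)
s=robot.state();pic('wrist','w3.png');pickle.dump(s,open('w3.pkl','wb'))"
```

```text
t 15.0 delta [0.0022, -0.0008, 0.0584] [0.01, 0.21, -0.02] rows 1.2
```

View pics/w3.png

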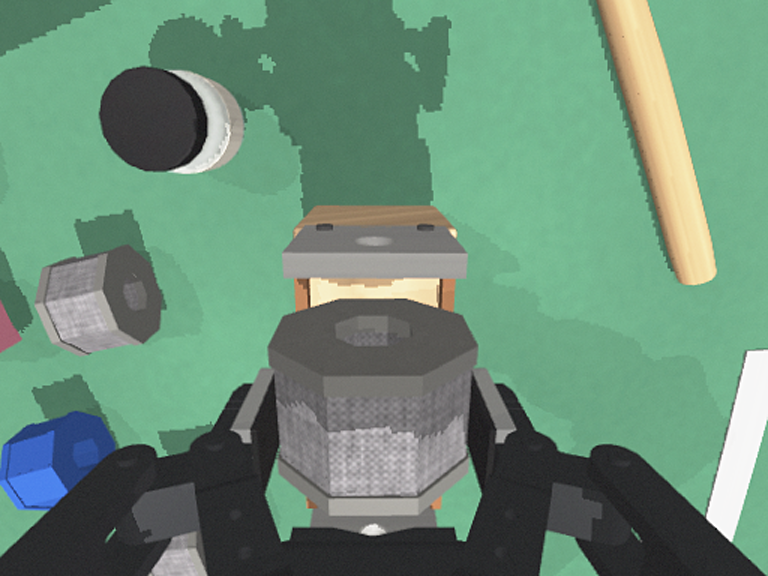

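The spool is held level above the channel, centred at column 373 against the cheek's 375. Lowering it now.

Emit:
jog_arm:
  deltas: [0.002, -0.001, 0.02, 0, 0.2, 0, 1, 0.002, -0.001, 0.035, 0, 0.2, 0, 1, 0.002, -0.001, 0.045, 0, 0.2, 0, 1, 0.002, -0.001, 0.052, 0, 0.2, 0, 1, 0.002, -0.001, 0.056, 0, 0.2, 0, 1, 0.002, -0.001, 0.058, 0, 0.2, 0, 1, 0.002, -0.001, 0.058, 0, 0.2, 0, 1]

```text
time: 15.75
tcp_pos: [0.6102, 0.1279, 0.121]
ee_rot: [-3.136, 0.173, -0.004]
contact_force: [-0.2, -0.3, -1.4]
width: 0.0585
```

Emit:
jog_arm:
  deltas: [-0.0005, 0, 0.003, 0, 0, 0, 1, -0.0005, 0, 0.004, 0, 0, 0, 1, -0.0005, 0, 0.004, 0, 0, 0, -0.2, -0.0005, 0, 0.004, 0, 0, 0, -1, -0.0005, 0, 0.004, 0, 0, 0, -1, -0.0005, 0, 0, 0, 0, 0, -1, -0.0005, 0, -0.04, 0, 0, 0, -1, -0.0005, 0, -0.08, 0, 0, 0, -1, -0.0005, 0, -0.12, 0, 0, 0, -1]

```text
time: 16.65
tcp_pos: [0.6091, 0.1279, 0.2424]
ee_rot: [-3.136, 0.173, -0.003]
contact_force: [0.4, 0.2, 0.6]
width: 0.0854
```

```bash
python3 -c "
from h import *
plan([.36,.2,.29],0);plan([.436,.19,.29],1.666)"
```

```text
t 16.65 delta [-0.2554, -0.0443, -0.0481] [-0.05, -0.13, -6.31] rows 5.3
t 16.65 delta [-0.1788, -0.0427, -0.0479] [0.06, -0.14, -101.76] rows 11.8
```

```bash
cat > blobs.py <<'E'
from h import *
C=cam("top"); im=robot.grab_frame("top"); cv2.imwrite("pics/top_now.png",im); hsv=cv2.cvtColor(im,cv2.COLOR_BGR2HSV)
m=((hsv[...,1]<45)&(hsv[...,2]>60)&(hsv[...,2]<190)).astype(np.uint8)*255
m=cv2.morphologyEx(m,cv2.MORPH_OPEN,np.ones((3,3)))
for c in cv2.findContours(m,0,2)[0]:
    if 150<cv2.contourArea(c)<700:
        mm=cv2.moments(c);uv=np.array([mm['m10']/mm['m00'],mm['m01']/mm['m00']])
        if 60<uv[1]<290: print(uv.round(1),cv2.contourArea(c),onz(C,uv,.045).round(3)[0])
E
python3 blobs.py; python3 -c "
from h import *
plan([.4355,.129,.20],1.666)"
```

```text
[362.2 232.1] 374.0 [ 0.419 -0.23   0.045]
[227.9 224.9] 354.5 [0.431 0.127 0.045]
t 16.7 delta [-0.1777, 0.0206, 0.0484] [0.57, -0.89, -101.78] rows 11.8
```

Emit:
jog_arm:
  deltas: [-0.02, 0.002, 0, 0, 0, -8.5, -1, -0.045, 0.005, 0, 0, 0, -17, -1, -0.07, 0.008, 0, 0, 0, -25.5, -1, -0.1, 0.01, 0, 0, 0, -34, -1, -0.13, 0.013, 0, 0, 0, -42.5, -1, -0.16, 0.017, 0.01, 0, 0, -51, -1, -0.178, 0.02, 0.02, 0, 0, -59.5, -1, -0.178, 0.021, 0.03, 0, 0, -68, -1, -0.178, 0.021, 0.04, 0, 0, -76.5, -1, -0.178, 0.021, 0.048, 0, 0, -85, -1]

```text
time: 17.7
tcp_pos: [0.4348, 0.1285, 0.2002]
ee_rot: [2.417, 1.993, 0.022]
contact_force: [0.6, 0.7, 0.7]
width: 0.0849
```

```bash
python3 -c "
from h import *
plan([.4355,.129,.031],1.666)"
```

```text
t 17.7 delta [-0.0003, -0.0021, 0.1692] [0.95, -0.18, -16.41] rows 3.4
```

Emit:
jog_arm:
  deltas: [0, -0.002, 0, 0.5, 0, -8.5, -1, 0, -0.002, 0, 0.9, -0.2, -16.4, -1, 0, -0.002, 0.04, 0.9, -0.2, -16.4, -1, 0, -0.002, 0.08, 0.9, -0.2, -16.4, -1, 0, -0.002, 0.12, 0.9, -0.2, -16.4, -1, 0, -0.002, 0.15, 0.9, -0.2, -16.4, -1, 0, -0.002, 0.168, 0.9, -0.2, -16.4, -1, 0, -0.002, 0.169, 0.9, -0.2, -16.4, -1, 0, -0.002, 0.169, 0.9, -0.2, -16.4, 1, 0, -0.002, 0.169, 0.9, -0.2, -16.4, 1]

```text
time: 18.7
tcp_pos: [0.437, 0.1298, 0.0326]
ee_rot: [2.112, 2.322, 0.004]
contact_force: [-3.5, -2.7, 40.0]
width: 0.0592
```

Emit:
jog_arm:
  deltas: [0, 0, 0, 0, 0, 0, 1, 0, 0, 0, 0, 0, 0, 1, 0, 0, 0, 0, 0, 0, 1]

```text
time: 19.0
tcp_pos: [0.4376, 0.1296, 0.0332]
ee_rot: [2.111, 2.321, 0.005]
contact_force: [0.2, -1.0, -1.4]
width: 0.0588
```

```bash
python3 -c "
from h import *
plan([.6045,.0805,.25],-.11)"
```

```text
t 19.0 delta [-0.0648, 0.1626, -0.2159] [0.23, -0.23, 101.72] rows 11.8
```

Emit:
jog_arm:
  deltas: [0, 0, -0.04, 0, 0, 0, 1, 0, 0, -0.09, 0, 0, 0, 1, 0, 0, -0.14, 0, 0, 8, 1, -0.005, 0.02, -0.18, 0, 0, 16, 1, -0.015, 0.045, -0.216, 0, 0, 24, 1, -0.025, 0.07, -0.216, 0, 0, 32, 1, -0.035, 0.095, -0.216, 0, 0, 40, 1, -0.045, 0.12, -0.216, 0, 0, 48, 1, -0.055, 0.145, -0.216, 0, 0, 56, 1, -0.065, 0.1626, -0.216, 0, 0, 64, 1]

```text
time: 20.0
tcp_pos: [0.6056, 0.0796, 0.2496]
ee_rot: [3.026, 0.841, 0.007]
contact_force: [0.4, 0.3, -0.6]
width: 0.0589
```

```bash
python3 -c "
from h import *
print(robot.state()['width']);plan([.6045,.0805,.18],-.11)"
```

```text
0.05888992638969181
t 20.0 delta [-0.0007, -0.0015, 0.0696] [0.05, -0.27, 37.37] rows 4.4
```

Emit:
jog_arm:
  deltas: [0, -0.0015, 0, 0, 0, 8.5, 1, 0, -0.0015, 0, 0, 0, 17, 1, 0, -0.0015, 0, 0, 0, 25, 1, 0, -0.0015, 0, 0, 0, 33, 1, 0, -0.0015, 0.02, 0, 0, 37.4, 1, 0, -0.0015, 0.04, 0, -0.3, 37.4, 1, 0, -0.0015, 0.06, 0, -0.3, 37.4, 1, 0, -0.0015, 0.07, 0, -0.3, 37.4, 1, 0, -0.0015, 0.07, 0, -0.3, 37.4, 1]

```text
time: 20.9
tcp_pos: [0.6031, 0.0803, 0.1767]
ee_rot: [3.135, -0.172, -0.009]
contact_force: [-0.1, 0.9, -0.5]
width: 0.0592
```

```bash
python3 -c "
from h import *
plan([.6045,.0805,.119],-.11)"
```

```text
t 20.9 delta [0.0018, -0.0005, 0.0577] [0.13, 0.33, 0.02] rows 1.2
```

Emit:
jog_arm:
  deltas: [0.001, -0.0005, 0.02, 0, 0.3, 0, 1, 0.001, -0.0005, 0.035, 0, 0.3, 0, 1, 0.001, -0.0005, 0.045, 0, 0.3, 0, 1, 0.001, -0.0005, 0.052, 0, 0.3, 0, 1, 0.001, -0.0005, 0.056, 0, 0.3, 0, 1, 0.001, -0.0005, 0.059, 0, 0.3, 0, 1, 0.001, -0.0005, 0.06, 0, 0.3, 0, 1]

```text
time: 21.6
tcp_pos: [0.6042, 0.0808, 0.1179]
ee_rot: [3.134, -0.172, -0.0]
contact_force: [-2.5, -0.4, 7.6]
width: 0.0588
```

Emit:
jog_arm:
  deltas: [0, 0, 0.002, 0, 0, 0, 1, 0, 0, 0.002, 0, 0, 0, -0.2, 0, 0, 0.002, 0, 0, 0, -1, 0, 0, 0.002, 0, 0, 0, -1, 0, 0, 0, 0, 0, 0, -1, 0, 0, -0.04, 0, 0, 0, -1, 0, 0, -0.08, 0, 0, 0, -1, 0, 0, -0.12, 0, 0, 0, -1]

```text
time: 22.4
tcp_pos: [0.604, 0.0811, 0.2389]
ee_rot: [3.135, -0.171, -0.001]
contact_force: [0.6, -1.0, -0.0]
width: 0.0853
```

```bash
python3 blobs.py; python3 -c "
from h import *
plan([.424,-.20,.27],-.0)"
```

```text
[362.3 232.2] 374.5 [ 0.418 -0.23   0.045]
[225.8 152. ] 541.5 [0.632 0.141 0.045]
t 22.45 delta [-0.1523, 0.301, -0.0245] [0.01, -0.74, -6.27] rows 6.8
```

```bash
python3 -c "
from h import *
plan([.42,-.23,.25],-1.74)"
```

```text
t 22.45 delta [-0.1533, 0.3313, -0.0046] [-0.63, -0.54, 93.42] rows 10.9
```

Emit:
jog_arm:
  deltas: [-0.015, 0.03, -0.005, 0, 0, 8.5, -1, -0.03, 0.065, -0.005, 0, 0, 17, -1, -0.045, 0.1, -0.005, 0, 0, 25.5, -1, -0.06, 0.135, -0.005, 0, 0, 34, -1, -0.08, 0.17, -0.005, 0, 0, 42.5, -1, -0.095, 0.205, -0.005, 0, 0, 51, -1, -0.11, 0.24, -0.005, 0, 0, 59.5, -1, -0.13, 0.275, -0.005, 0, 0, 68, -1, -0.145, 0.31, -0.005, 0, 0, 76.5, -1, -0.153, 0.331, -0.005, 0, 0, 85, -1]

```text
time: 23.45
tcp_pos: [0.418, -0.2329, 0.2503]
ee_rot: [-2.18, 2.252, -0.016]
contact_force: [-0.1, 0.3, -0.3]
width: 0.0853
```

Emit:
jog_arm:
  deltas: [0, 0, 0, 0, 0, 8, -1, 0, 0, 0, 0, 0, 8, -1, 0, 0, 0, 0, 0, 8, -1]

```text
time: 23.75
tcp_pos: [0.4184, -0.2323, 0.2503]
ee_rot: [-2.022, 2.394, -0.015]
contact_force: [-0.8, 0.7, -0.5]
width: 0.0853
```

```bash
python3 -c "
from h import *
import pickle
s=robot.state();print(s['tcp_pos'],s['ee_rot'],s['joints'].round(2));pickle.dump(s,open('w4.pkl','wb'))
C=cam('wrist',s);print(proj(C,[.42,-.23,.06])*1.5)
pic('wrist','w4.png')"
```

```text
[ 0.41838851 -0.23227976  0.25027658] [-2.02164023  2.39371198 -0.01525353] [ 0.69  0.05 -0.27  1.98  0.01  1.09 -1.33]
[[368.49956326 261.48768395]]
```

View pics/w4.png

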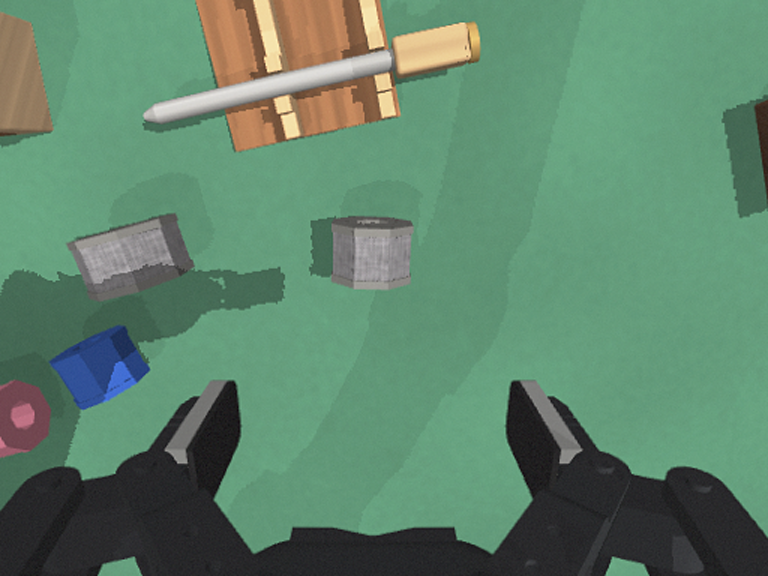

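Spool C is at (371,255) with its bore along image vertical. The long axle runs from its nose at (147,116) to its cap at (478,42). Enlarging both.

```bash
python3 -c "
import cv2,numpy as np
im=cv2.imread('pics/raw_w4.png')
a=cv2.resize(im[5:90,90:330],None,fx=3,fy=3,interpolation=cv2.INTER_CUBIC)
b=cv2.resize(im[138:202,212:292],None,fx=5,fy=5,interpolation=cv2.INTER_CUBIC)
o=np.zeros((575,720,3),np.uint8);o[:255]=a;o[255:575,:400]=b
cv2.imwrite('pics/w4c.png',o)"
```

```text
(no output)
```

View pics/w4c.png

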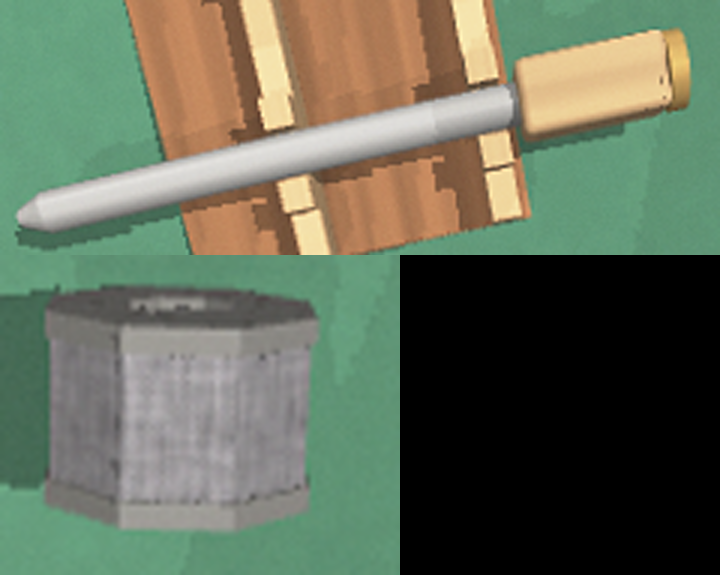

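Run:
```python
from m2 import *
s=pickle.load(open('w4.pkl','rb'));C=cam('wrist',s)
top([[120,527],[120,327],[235,528],[243,324]],[212,87],5,.06,C)
f=lambda u,z:onz(C,np.array(u,float)/3+[90,5],z)
n,e=f([[19,217],[514,103]],.037);print("nose",n,"shaft end",e,"len",np.linalg.norm(n-e),"dir yaw",-np.arctan2(*(n-e)[:2]))
g=f([[521,62],[660,32],[527,137],[668,103]],.049);print("grip",g.round(4).tolist(),"mid",g.mean(0),"width",np.linalg.norm((g[0]+g[1]-g[2]-g[3])/2))
```

```text
corners [[0.402, -0.216], [0.445, -0.224], [0.398, -0.241], [0.441, -0.249]] ctr [ 0.4214 -0.2326] bore len 0.0439 bore angle -0.187 face w 0.0252
nose [ 0.54494665 -0.09096748  0.037     ] shaft end [ 0.55084176 -0.26830806  0.037     ] len 0.17743853703840537 dir yaw 0.033229482600587064
grip [[0.5607, -0.2717, 0.049], [0.5624, -0.3172, 0.049], [0.538, -0.2701, 0.049], [0.5408, -0.3173, 0.049]] mid [ 0.55048023 -0.29409557  0.049     ] width 0.022157355368240046
```

```bash
python3 -c "
from h import *
plan([.4207,-.2328,.031],-1.758)"
```

```text
t 23.8 delta [0.0005, 0.0006, 0.2193] [-0.73, 0.02, 1.11] rows 4.4
```

Emit:
jog_arm:
  deltas: [0, 0, 0.04, -0.7, 0, 1.1, -1, 0, 0, 0.09, -0.7, 0, 1.1, -1, 0, 0, 0.14, -0.7, 0, 1.1, -1, 0, 0, 0.18, -0.7, 0, 1.1, -1, 0, 0, 0.205, -0.7, 0, 1.1, -1, 0, 0, 0.218, -0.7, 0, 1.1, -1, 0, 0, 0.219, -0.7, 0, 1.1, -1, 0, 0, 0.219, -0.7, 0, 1.1, -1, 0, 0, 0.219, -0.7, 0, 1.1, 1, 0, 0, 0.219, -0.7, 0, 1.1, 1]

```text
time: 24.8
tcp_pos: [0.4228, -0.233, 0.033]
ee_rot: [-2.003, 2.418, -0.005]
contact_force: [-1.1, 4.0, 33.8]
width: 0.0589
```

Emit:
jog_arm:
  deltas: [0, 0, 0, 0, 0, 0, 1, 0, 0, 0, 0, 0, 0, 1, 0, 0, 0, 0, 0, 0, 1]

```text
time: 25.1
tcp_pos: [0.4228, -0.2332, 0.0333]
ee_rot: [-2.003, 2.418, -0.006]
contact_force: [-0.8, -0.3, -0.8]
width: 0.0587
```

```bash
python3 -c "
from h import *
plan([.599,.034,.25],-.11)"
```

```text
t 25.1 delta [-0.2951, -0.1244, -0.2165] [-0.14, -0.24, -94.42] rows 11.0
```

Emit:
jog_arm:
  deltas: [0, 0, -0.04, 0, 0, 0, 1, 0, 0, -0.09, 0, 0, 0, 1, 0, 0, -0.14, 0, 0, -8, 1, -0.03, -0.012, -0.18, 0, 0, -16, 1, -0.07, -0.03, -0.216, 0, 0, -24, 1, -0.115, -0.05, -0.216, 0, 0, -32, 1, -0.16, -0.068, -0.216, 0, 0, -40, 1, -0.205, -0.087, -0.216, 0, 0, -48, 1, -0.25, -0.105, -0.216, 0, 0, -56, 1, -0.295, -0.124, -0.216, 0, 0, -64, 1]

```text
time: 26.1
tcp_pos: [0.5987, 0.035, 0.2491]
ee_rot: [2.983, -0.981, 0.006]
contact_force: [1.4, -0.1, -2.1]
width: 0.059
```

```bash
python3 -c "
from h import *
print(robot.state()['width']);plan([.599,.0355,.18],-.11)"
```

```text
0.05897306682901874
t 26.1 delta [-0.0003, -0.0006, 0.0691] [0.06, -0.22, -30.12] rows 3.5
```

Emit:
jog_arm:
  deltas: [0, 0, 0, 0, 0, -8.5, 1, 0, 0, 0, 0, 0, -17, 1, 0, 0, 0, 0, 0, -25, 1, 0, 0, 0, 0, 0, -30.1, 1, 0, -0.0005, 0.02, 0, -0.2, -30.1, 1, 0, -0.0005, 0.04, 0, -0.2, -30.1, 1, 0, -0.0005, 0.06, 0, -0.2, -30.1, 1, 0, -0.0005, 0.069, 0, -0.2, -30.1, 1, 0, -0.0005, 0.069, 0, -0.2, -30.1, 1]

```text
time: 27.0
tcp_pos: [0.5975, 0.0347, 0.178]
ee_rot: [3.135, -0.173, -0.007]
contact_force: [0.3, 0.4, -1.8]
width: 0.059
```

```bash
python3 -c "
from h import *
import pickle
plan([.599,.0355,.119],-.11)
s=robot.state();pic('wrist','w5.png');pickle.dump(s,open('w5.pkl','wb'))"
```

```text
t 27.0 delta [0.0017, -0.0011, 0.0589] [0.11, 0.25, -0.03] rows 1.2
```

View pics/w5.png

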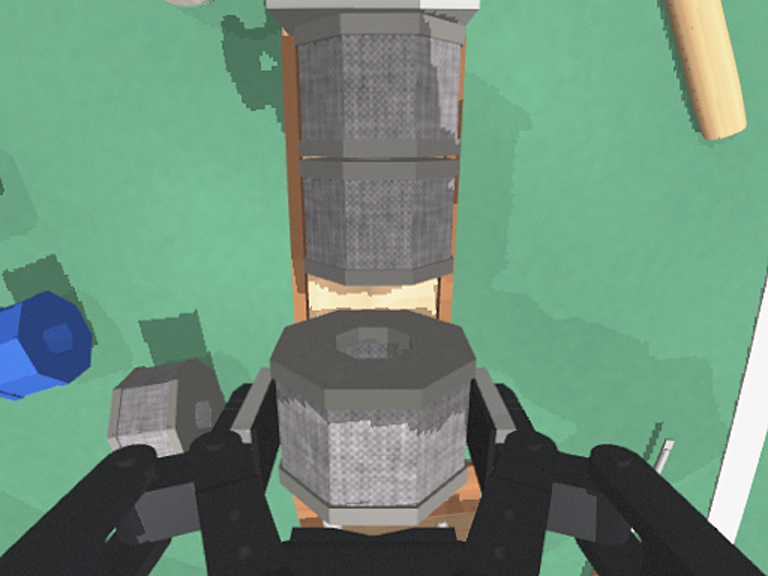

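Spools A and B sit side by side in the channel. C is held at (373,420), in line with them. Checking the gap before lowering.

```bash
python3 -c "
from h import *
import pickle
C=cam('wrist',pickle.load(open('w5.pkl','rb')))
P=onz(C,np.array([[346,285],[414,283],[375,147]])/1.5,.145)[:,:2]-[.604,.0805]
r=np.array([.1098,.994]);x=np.array([.994,-.1098]);print('B near edge, A/B joint: y',P@r,'x',P@x)"
```

```text
B near edge, A/B joint: y [-0.01781047 -0.01699578  0.03086567] x [-1.05529746e-02  1.44256364e-02  1.06971720e-05]
```

Emit:
jog_arm:
  deltas: [0.001, 0, 0.015, 0, 0.3, 0, 1, 0.001, 0, 0.015, 0, 0.3, 0, 1]

```text
time: 27.25
tcp_pos: [0.599, 0.0347, 0.164]
ee_rot: [3.135, -0.173, 0.003]
contact_force: [-0.5, 0.4, -1.8]
width: 0.0589
```

Emit:
jog_arm:
  deltas: [0, 0, 0.015, 0, 0, 0, 1, 0, 0, 0.027, 0, 0, 0, 1, 0, 0, 0.036, 0, 0, 0, 1, 0, 0, 0.042, 0, 0, 0, 1, 0, 0, 0.046, 0, 0, 0, 1, 0, 0, 0.047, 0, 0, 0, 1, 0, 0, 0.048, 0, 0, 0, 1]

```text
time: 27.95
tcp_pos: [0.5989, 0.0346, 0.1183]
ee_rot: [3.133, -0.173, 0.001]
contact_force: [-6.4, -2.1, 15.5]
width: 0.0589
```

Emit:
jog_arm:
  deltas: [0, 0, 0.002, 0, 0, 0, 1, 0, 0, 0.002, 0, 0, 0, -0.2, 0, 0, 0.002, 0, 0, 0, -1, 0, 0, 0.002, 0, 0, 0, -1, 0, 0, 0, 0, 0, 0, -1, 0, 0, -0.04, 0, 0, 0, -1, 0, 0, -0.08, 0, 0, 0, -1, 0, 0, -0.12, 0, 0, 0, -1]

```text
time: 28.75
tcp_pos: [0.5986, 0.0351, 0.2392]
ee_rot: [3.134, -0.173, -0.001]
contact_force: [0.9, -0.4, 0.3]
width: 0.0851
```

```bash
python3 -c "
from h import *
plan([.602,.09,.3],-.11); plan([.55,-.289,.2],.035)"
```

```text
t 28.75 delta [-0.0026, -0.0548, -0.061] [0.19, 0.01, -0.02] rows 1.6
t 28.75 delta [-0.0126, 0.3273, 0.0403] [0.19, 0.03, -8.33] rows 6.6
```

Emit:
jog_arm:
  deltas: [-0.003, -0.03, -0.03, 0.2, 0, 0, -1, -0.003, -0.055, -0.06, 0.2, 0, 0, -1, -0.003, -0.055, -0.06, 0.2, 0, 0, -1, -0.003, -0.055, -0.06, 0.2, 0, 0, -1]

```text
time: 29.15
tcp_pos: [0.6019, 0.0913, 0.2998]
ee_rot: [-3.137, 0.17, -0.003]
contact_force: [-0.3, -0.1, 0.3]
width: 0.0854
```

```bash
python3 -c "
from h import *
import pickle
s=robot.state();pic('wrist','w6.png');pickle.dump(s,open('w6.pkl','wb'))
im=cv2.imread('pics/raw_w6.png');cv2.imwrite('pics/w6c.png',cv2.resize(im[70:280,170:370],None,fx=3,fy=2.8,interpolation=cv2.INTER_CUBIC))
plan([.55,-.289,.2],.035)"
```

```text
t 29.2 delta [-0.0092, 0.3817, 0.0986] [0.06, 0.07, -8.33] rows 7.9
```

View pics/w6c.png

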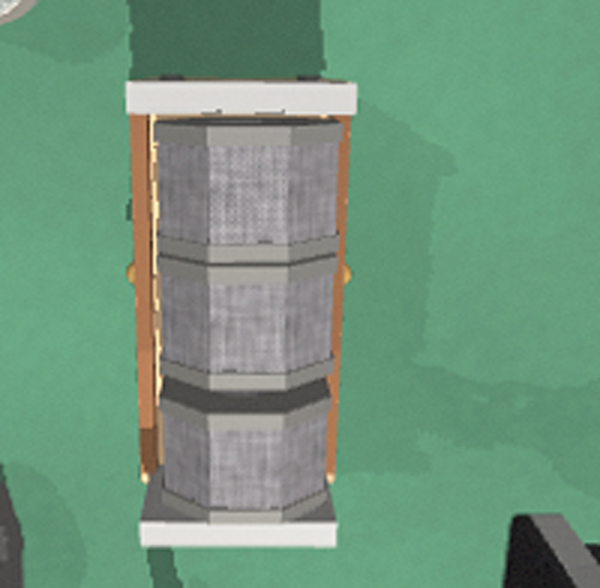

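All three spools sit flat and square in the channel, between the cheeks at (127..357,98) and (140..337,534). I'll re-measure the rack once from this view, then fetch the axle.

```bash
python3 -c "
from h import *
import pickle
C=cam('wrist',pickle.load(open('w6.pkl','rb')))
a=onz(C,np.array([[127,98],[357,98],[140,534],[337,534]])/[3,2.8]+[170,70],.137)[:,:2]
f=a[:2].mean(0);e=a[2:].mean(0);d=f-e;print(f,e,np.linalg.norm(d),-np.arctan2(*d),(f+e)/2,np.linalg.norm(a[0]-a[1]),np.linalg.norm(a[2]-a[3]))
r=d/np.linalg.norm(d);x=np.array([r[1],-r[0]])
P=onz(C,np.array([[210,245],[288,245],[210,275],[286,275],[212,418],[286,415]])/[3,2.8]+[170,70],.145)[:,:2]
print('spool top edges x',((P-(f+e)/2)@x).round(4))"
```

```text
[0.61255581 0.1601425 ] [0.59457748 0.00113909] 0.16001657255678134 -0.1125906199481945 [0.60356665 0.08064079] 0.0698285310984012 0.07014748623839996
spool top edges x [-0.0096  0.0145 -0.0097  0.0141 -0.0091  0.0153]
```

Emit:
jog_arm:
  deltas: [-0.001, 0.045, 0, 0, 0, -1, -1, -0.002, 0.095, 0.01, 0, 0, -2, -1, -0.003, 0.145, 0.02, 0, 0, -4, -1, -0.004, 0.195, 0.04, 0, 0, -6, -1, -0.006, 0.245, 0.06, 0, 0, -8.3, -1, -0.008, 0.295, 0.08, 0, 0, -8.3, -1, -0.009, 0.345, 0.098, 0, 0, -8.3, -1, -0.009, 0.382, 0.098, 0, 0, -8.3, -1, -0.009, 0.382, 0.098, 0, 0, -8.3, -1, -0.009, 0.382, 0.098, 0, 0, -8.3, -1]

```text
time: 30.2
tcp_pos: [0.5466, -0.2937, 0.1976]
ee_rot: [-3.141, -0.041, 0.01]
contact_force: [-0.2, 0.6, 0.5]
width: 0.0854
```

```bash
python3 -c "
from h import *
plan([.5502,-.288,.031],.035)"
```

```text
t 30.2 delta [0.0049, -0.0056, 0.1665] [-0.01, 0.37, -0.51] rows 3.3
```

Emit:
jog_arm:
  deltas: [0.004, -0.0055, 0, 0, 0.3, -0.5, -1, 0.004, -0.0055, 0.03, 0, 0.3, -0.5, -1, 0.004, -0.0055, 0.07, 0, 0.3, -0.5, -1, 0.004, -0.0055, 0.11, 0, 0.3, -0.5, -1, 0.004, -0.0055, 0.145, 0, 0.3, -0.5, -1, 0.004, -0.0055, 0.165, 0, 0.3, -0.5, -1, 0.004, -0.0055, 0.168, 0, 0.3, -0.5, -1, 0.004, -0.0055, 0.168, 0, 0.3, -0.5, -1, 0.004, -0.0055, 0.168, 0, 0.3, -0.5, 1, 0.004, -0.0055, 0.168, 0, 0.3, -0.5, 1]
  force: 110

```text
time: 31.2
tcp_pos: [0.5511, -0.2883, 0.0316]
ee_rot: [3.14, 0.056, 0.003]
contact_force: [-1.1, -0.2, 0.8]
width: 0.0586
```

Emit:
jog_arm:
  deltas: [0, 0, 0, 0, 0, 0, 1, 0, 0, 0, 0, 0, 0, 1, 0, 0, 0, 0, 0, 0, 1, 0, 0, 0, 0, 0, 0, 1]

```text
time: 31.6
tcp_pos: [0.5518, -0.2887, 0.033]
ee_rot: [3.139, 0.055, 0.005]
contact_force: [-2.0, 0.1, 5.2]
width: 0.0219
```

```bash
python3 -c "
from h import *
s=robot.state();print(s['width'],s['contact_force']);plan([.55,-.288,.2],.035)"
```

```text
0.021875557495104444 [-1.97365036  0.14329454  5.16596636]
t 31.6 delta [-0.0012, -0.0004, -0.167] [0.14, -0.19, 0.01] rows 3.3
```

Gripped: width 22 mm, and the grip is 24 mm with the same −1 to −2 mm bias as the spools. Lifting and moving in front of the entry cheek.

Emit:
jog_arm:
  deltas: [0, 0, -0.02, 0, 0, 0, 1, 0, 0, -0.05, 0, 0, 0, 1, 0, 0, -0.1, 0, 0, 0, 1, 0, 0, -0.14, 0, 0, 0, 1, 0, 0, -0.167, 0, 0, 0, 1, 0, 0, -0.167, 0, 0, 0, 1]

```text
time: 32.2
tcp_pos: [0.5544, -0.2896, 0.2052]
ee_rot: [3.134, 0.055, 0.019]
contact_force: [0.5, -0.9, -1.8]
width: 0.0224
```

```bash
python3 -c "
from h import *
s=robot.state();print(s['width'],s['contact_force']);plan([.5708,-.2205,.15],-.112)"
```

```text
0.022376073664189127 [ 0.47675341 -0.91993466 -1.79352366]
t 32.2 delta [0.0182, -0.0689, 0.0549] [0.39, -0.72, 8.42] rows 1.8
```

Emit:
jog_arm:
  deltas: [0.009, -0.035, 0.02, 0, 0, 4, 1, 0.018, -0.069, 0.04, 0.4, -0.7, 8.4, 1, 0.018, -0.069, 0.055, 0.4, -0.7, 8.4, 1, 0.018, -0.069, 0.055, 0.4, -0.7, 8.4, 1, 0.018, -0.069, 0.055, 0.4, -0.7, 8.4, 1]

```text
time: 32.7
tcp_pos: [0.5691, -0.2215, 0.1482]
ee_rot: [-3.136, 0.177, 0.005]
contact_force: [0.4, -0.3, -1.5]
width: 0.0219
```

```bash
python3 -c "
from h import *
s=robot.state();plan([.5708,-.2205,.111],-.112)"
```

```text
t 32.7 delta [0.0017, -0.0012, 0.0372] [0.0, 0.18, -0.02] rows 0.7
```

Emit:
jog_arm:
  deltas: [0.001, -0.001, 0.02, 0, 0.2, 0, 1, 0.001, -0.001, 0.035, 0, 0.2, 0, 1, 0.001, -0.001, 0.038, 0, 0.2, 0, 1, 0.001, -0.001, 0.038, 0, 0.2, 0, 1, 0.001, -0.001, 0.038, 0, 0.2, 0, 1]

```text
time: 33.2
tcp_pos: [0.5706, -0.2211, 0.1109]
ee_rot: [3.136, -0.177, 0.003]
contact_force: [-0.1, -0.3, -0.5]
width: 0.0219
```

```bash
python3 -c "
from h import *
s=robot.state();plan([.5708,-.2205,.111],-.112)
S=robot.grab_frame('side');T=robot.grab_frame('top');cv2.imwrite('pics/raw_s2.png',S);cv2.imwrite('pics/raw_t2.png',T)
r=np.array([.1117,.9937,0]);m=np.array([.6046,.0806,.115]);P=[m-.085*r,m-.105*r,m-.283*r]
cs=proj(cam('side'),P);ct=proj(cam('top'),P);print(cs.round(1),ct.round(1))
def crop(I,c,w,h,k):
    x,y=(c-[w/2,h/2]).astype(int);print('off',x,y,k);return cv2.resize(I[y:y+h,x:x+w],None,fx=k,fy=k,interpolation=cv2.INTER_CUBIC)
a=crop(S,cs[:2].mean(0)+[10,0],130,70,5);b=crop(T,ct[:2].mean(0)+[25,0],130,45,5)
cv2.imwrite('pics/ins.png',cv2.vconcat([a,b]))"
```

```text
t 33.2 delta [0.0001, -0.0006, -0.0001] [0.02, -0.09, -0.06] rows 0.0
[[222.  155. ]
 [227.2 151.3]
 [269.  121.7]] [[279.3 158.8]
 [287.  159.8]
 [355.3 168.9]]
off 169 118 5
off 243 136 5
```

View pics/ins.png

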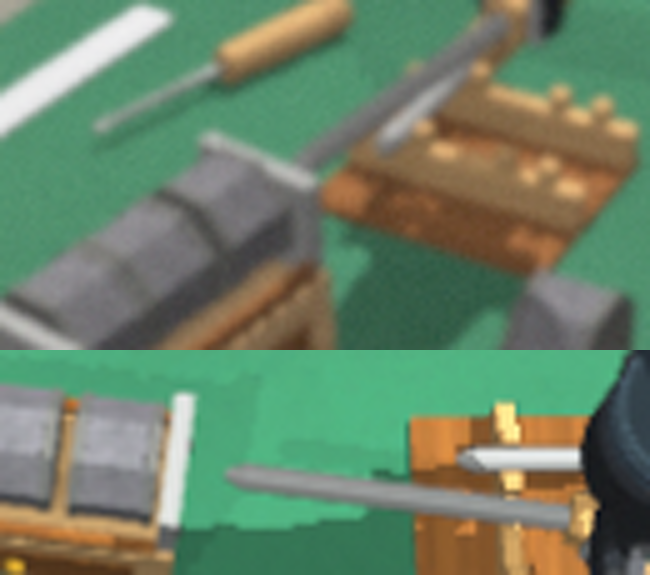

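```bash
python3 -c "
from h import *
r=np.array([.1117,.9937,0]);x=np.array([.9937,-.1117,0]);m=np.array([.6046,.0806,0])
T=cam('top');S=cam('side')
c=m-.080*r+[0,0,.137]
print('pred cheek ends top crop',((proj(T,[c+.035*x,c-.035*x])-[243,136])*5+[0,350]).round())
print('pred cheek ends side crop',((proj(S,[c+.035*x,c-.035*x])-[169,118])*5).round())
for dz in(.109,.112,.115):
  P=[m-.105*r+[0,0,dz],m-.2*r+[0,0,dz],m-.283*r+[0,0,dz]]
  print(dz,'top',((proj(T,P)-[243,136])*5+[0,350]).round().tolist(),'side',((proj(S,P)-[169,118])*5).round().tolist())
"
```

```text
pred cheek ends top crop [[182. 385.]
 [164. 517.]]
pred cheek ends side crop [[202. 129.]
 [311. 177.]]
0.109 top [[219.0, 472.0], [401.0, 496.0], [559.0, 517.0]] side [[292.0, 176.0], [408.0, 93.0], [500.0, 28.0]]
0.112 top [[219.0, 471.0], [402.0, 495.0], [560.0, 516.0]] side [[291.0, 171.0], [408.0, 89.0], [500.0, 23.0]]
0.115 top [[220.0, 469.0], [403.0, 493.0], [561.0, 514.0]] side [[291.0, 166.0], [408.0, 84.0], [500.0, 19.0]]
```

The shaft is parallel to the bore line. Measured against the cheek in the same pictures it looks 1–3 mm toward +x, within the nose's tolerance. I'll shift it −1 mm in x and start inserting.

Emit:
jog_arm:
  deltas: [-0.001, -0.008, 0, 0, 0, 0, 1, -0.001, -0.016, 0, 0, 0, 0, 1, -0.001, -0.022, 0, 0, 0, 0, 1, -0.001, -0.028, 0, 0, 0, 0, 1, -0.001, -0.034, 0, 0, 0, 0, 1, -0.001, -0.04, 0, 0, 0, 0, 1, -0.001, -0.045, 0, 0, 0, 0, 1, -0.001, -0.045, 0, 0, 0, 0, 1]

```text
time: 34.1
tcp_pos: [0.5752, -0.1746, 0.1113]
ee_rot: [-3.137, 0.174, -0.004]
contact_force: [0.7, 0.0, -1.1]
width: 0.0224
```

```bash
cat > rk.py <<'E'
from h import *
s=robot.state();r=np.array([.1117,.9937,0]);x=np.array([.9937,-.1117,0]);m=np.array([.6046,.0806,0])
d=s['tcp_pos']-m;print('rack TCP',(d@x).round(4),(d@r).round(4),d[2].round(4),'F x,y,z',(s['contact_force']@x).round(1),(s['contact_force']@r).round(1),s['contact_force'][2].round(1),'M',s['ft_torque'].round(2),'w',s['width'].round(4))
plan(m+r*(d@r)+[0,0,.111],-.112)
E
python3 rk.py
```

```text
Traceback (most recent call last):
  File "rk.py", line 3, in <module>
    d=s['tcp_pos']-m;print('rack TCP',(d@x).round(4),(d@r).round(4),d[2].round(4),'F x,y,z',(s['contact_force']@x).round(1),(s['contact_force']@r).round(1),s['contact_force'][2].round(1),'M',s['ft_torque'].round(2),'w',s['width'].round(4))
                                                                                                                                                                                                                           ^^^^^^^^^^^^^^^^
AttributeError: 'float' object has no attribute 'round'
```

The nose is through the entry cheek with no force. Continuing.

Emit:
jog_arm:
  deltas: [0, -0.008, 0, 0, 0, 0, 1, 0, -0.016, 0, 0, 0, 0, 1, 0, -0.024, 0, 0, 0, 0, 1, 0, -0.032, 0, 0, 0, 0, 1, 0, -0.04, 0, 0, 0, 0, 1, 0, -0.048, 0, 0, 0, 0, 1, 0, -0.055, 0, 0, 0, 0, 1, 0, -0.06, 0, 0, 0, 0, 1]

```text
time: 34.9
tcp_pos: [0.582, -0.1139, 0.1113]
ee_rot: [-3.136, 0.173, -0.004]
contact_force: [-0.5, 0.8, -0.5]
width: 0.0222
```

```bash
sed -i "s/s\['width'\].round(4)/round(s['width'],4)/" rk.py; python3 rk.py
```

```text
rack TCP -0.0008 -0.1958 0.1113 F x,y,z -0.6 0.8 -0.5 M [-0.16  0.    0.02] w 0.0222
t 34.9 delta [0.0008, -0.0, 0.0003] [-0.03, -0.14, 0.11] rows 0.0
```

Emit:
jog_arm:
  deltas: [0, -0.008, 0, 0, 0, 0.1, 1, 0, -0.016, 0, 0, 0, 0.1, 1, 0, -0.024, 0, 0, 0, 0.1, 1, 0, -0.032, 0, 0, 0, 0.1, 1, 0, -0.04, 0, 0, 0, 0.1, 1, 0, -0.048, 0, 0, 0, 0.1, 1, 0, -0.056, 0, 0, 0, 0.1, 1, 0, -0.06, 0, 0, 0, 0.1, 1]

```text
time: 35.7
tcp_pos: [0.5887, -0.0527, 0.1114]
ee_rot: [-3.136, 0.173, -0.004]
contact_force: [-0.3, 0.3, -1.7]
width: 0.0225
```

```bash
python3 rk.py
```

```text
rack TCP -0.0009 -0.1343 0.1114 F x,y,z -0.3 0.3 -1.7 M [-0.09 -0.04  0.03] w 0.0225
t 35.7 delta [0.0009, -0.0, 0.0004] [-0.06, -0.14, 0.09] rows 0.0
```

Emit:
jog_arm:
  deltas: [0, -0.005, 0, 0, 0, 0.1, 1, 0, -0.01, 0, 0, 0, 0.1, 1, 0, -0.014, 0, 0, 0, 0.1, 1, 0, -0.018, 0, 0, 0, 0.1, 1, 0, -0.02, 0, 0, 0, 0.1, 1, 0, -0.02, 0, 0, 0, 0.1, 1]

```text
time: 36.3
tcp_pos: [0.5909, -0.0325, 0.1115]
ee_rot: [-3.136, 0.175, -0.004]
contact_force: [-0.8, 0.5, -1.3]
width: 0.0221
```

```bash
python3 rk.py
```

```text
rack TCP -0.001 -0.1139 0.1115 F x,y,z -0.8 0.4 -1.3 M [-0.1   0.04  0.  ] w 0.0221
t 36.3 delta [0.001, -0.0, 0.0005] [-0.07, -0.15, 0.02] rows 0.0
```

Emit:
jog_arm:
  deltas: [0, -0.003, 0, 0, 0, 0, 1, 0, -0.006, 0, 0, 0, 0, 1, 0, -0.008, 0, 0, 0, 0, 1, 0, -0.009, 0, 0, 0, 0, 1, 0, -0.01, 0, 0, 0, 0, 1, 0, -0.01, 0, 0, 0, 0, 1]

```text
time: 36.9
tcp_pos: [0.5919, -0.0233, 0.1115]
ee_rot: [-3.136, 0.176, -0.004]
contact_force: [-0.2, -1.6, -0.7]
width: 0.022
```

```bash
python3 rk.py
```

```text
rack TCP -0.001 -0.1046 0.1115 F x,y,z -0.0 -1.6 -0.7 M [-0.34  0.06 -0.06] w 0.022
t 36.9 delta [0.001, -0.0, 0.0005] [-0.02, -0.13, -0.02] rows 0.0
```

Light contact force is starting. A few mm more to press the grip home.

Emit:
jog_arm:
  deltas: [0, -0.002, 0, 0, 0, 0, 1, 0, -0.003, 0, 0, 0, 0, 1, 0, -0.004, 0, 0, 0, 0, 1, 0, -0.004, 0, 0, 0, 0, 1]

```text
time: 37.3
tcp_pos: [0.5919, -0.0232, 0.1115]
ee_rot: [3.132, -0.18, 0.001]
contact_force: [-1.6, -5.3, 1.4]
width: 0.0217
```

```bash
python3 rk.py;python3 -c "
from h import *
S=robot.grab_frame('side')
cv2.imwrite('pics/s3.png',cv2.resize(S[100:230,130:300],None,fx=4.4,fy=4.4,interpolation=cv2.INTER_CUBIC))"
```

```text
rack TCP -0.001 -0.1045 0.1115 F x,y,z -1.0 -5.5 1.4 M [-1.3   0.37 -0.03] w 0.0217
t 37.3 delta [0.001, -0.0, 0.0005] [0.26, -0.07, -0.17] rows 0.0
```

View pics/s3.png

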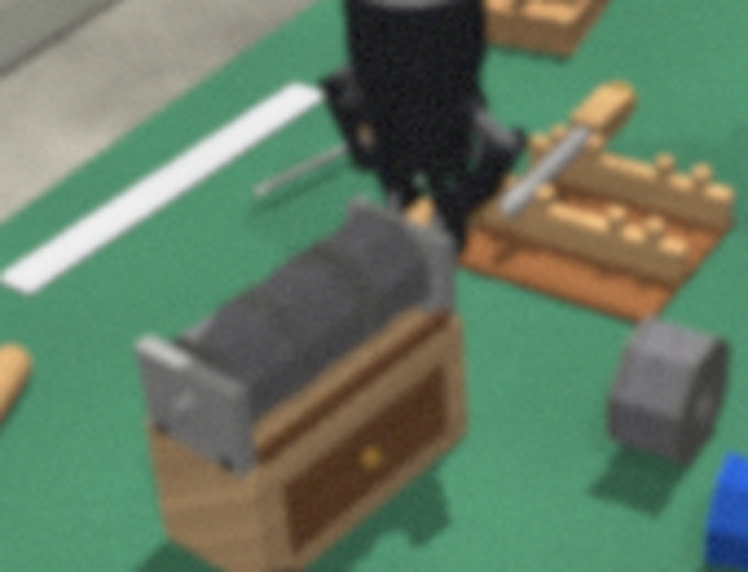

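It stops at y −104.5 mm, which is the home position, with 5.5 N building up. The nose shows in the far bore at (180,400). Releasing and retreating.

Emit:
jog_arm:
  deltas: [0, 0, 0, 0, 0, 0, 1, 0, 0, 0, 0, 0, 0, 0.5, 0, 0, 0, 0, 0, 0, 0, 0, 0, 0, 0, 0, 0, -1, 0, 0, 0, 0, 0, 0, -1, 0, 0, 0, 0, 0, 0, -1, 0, 0, -0.02, 0, 0, 0, -1, 0, 0, -0.06, 0, 0, 0, -1, 0, 0, -0.11, 0, 0, 0, -1, 0, 0, -0.16, 0, 0, 0, -1]

```text
time: 38.35
tcp_pos: [0.5912, -0.022, 0.2727]
ee_rot: [3.132, -0.179, -0.0]
contact_force: [1.9, -0.5, 0.2]
width: 0.0853
```

```bash
python3 rk.py; python3 -c "
from h import *
plan([.55,-.05,.36],-.112)"
```

```text
rack TCP -0.0019 -0.1034 0.2727 F x,y,z 2.0 -0.3 0.2 M [-0.05 -0.08 -0.05] w 0.0853
t 38.35 delta [0.0019, -0.0007, 0.1617] [0.23, 0.0, -0.14] rows 3.2
t 38.35 delta [-0.0377, 0.0329, -0.0872] [0.23, 0.0, -0.14] rows 2.0
```

Emit:
jog_arm:
  deltas: [-0.01, -0.03, -0.05, 0, 0, 0, -1, -0.01, -0.06, -0.06, 0, 0, 0, -1, -0.01, -0.06, -0.06, 0, 0, 0, -1, -0.01, -0.06, -0.06, 0, 0, 0, -1]

```text
time: 38.75
tcp_pos: [0.5882, 0.0411, 0.3335]
ee_rot: [3.133, -0.173, 0.003]
contact_force: [0.3, -0.2, -0.5]
width: 0.0859
```

```bash
python3 -c "
from h import *
import pickle
s=robot.state();pickle.dump(s,open('w7.pkl','wb'));W=pic('wrist','w7.png')
S=robot.grab_frame('side')
a=cv2.resize(W[20:300,150:430],(560,560),interpolation=cv2.INTER_CUBIC);b=cv2.resize(S[:,70:260],(240,485))
b=cv2.copyMakeBorder(b,0,75,0,0,0)
cv2.imwrite('pics/fin.png',cv2.hconcat([a,b]))"
```

```text
(no output)
```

View pics/fin.png

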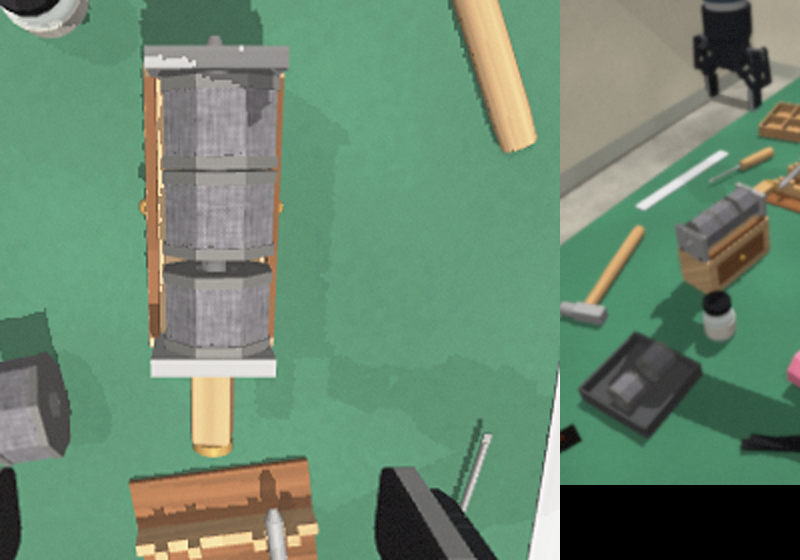

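The final view shows all three spools in the channel, the nose out past the far cheek at (215,40), and the grip against the entry cheek with its cap end at (212,454). Both old spools are in the tray and the jar is upright. One numeric check, then I hand in.

```bash
python3 -c "
from h import *
import pickle
C=cam('wrist',pickle.load(open('w7.pkl','rb')));f=lambda u,z:onz(C,np.array(u,float)/2+[150,20],z)[:,:2]
r=np.array([.1117,.9937]);x=np.array([.9937,-.1117]);m=np.array([.6036,.0806])
print('cap end',(f([[212,450]],.12)-m)@r,'nose',(f([[215,37]],.115)-m)@r,(f([[215,40],[212,415]],.115)-m)@x)
P=f([[190,160],[249,160],[190,232],[249,232],[193,340],[243,340]],.145)-m;print('spool top x',(P@x).round(4))
s=robot.state();print(s['time'],s['joint_velocities'].round(3).max())
robot.sign_off()"
```

```text
cap end [-0.1396993] nose [0.09208386] [-5.05781936e-04 -4.45934412e-05]
spool top x [-0.0131  0.0159 -0.0131  0.0169 -0.0116  0.0153]
38.85 0.018
the job is handed in; nothing more can be done
```

I reloaded the rack and handed the job in at about 39 s of the 210 s allowed. The sign-off gives no verdict, so success rests on my own checks below.

**What I did:** I put both old spools in the tray and set the three 60 mm spools side by side in the channel. One of them had been knocked about 35 mm, to within about 1 cm of the jar, so I measured it again before gripping it. I then slid the long axle through the entry cheek, the spools and the far cheek until its grip stopped against the entry cheek.

**Last checks** (from the wrist camera unless noted):
- **Axle:** the nose is at rack y +92 mm (expected +93), within 1 mm of the bore line sideways. The grip's end is at about −140 mm, where −135 or −141 was expected, depending on whether the brass cap counts in the grip's 50 mm. The tool stopped at the home position with 5.5 N building up.
- **Spools:** all three sit flat and square, about 2 mm toward +x (7 mm allowed).
- **Other items:** both old spools are in the tray and the jar is upright. The oversize spool and short axle were never touched.

**Disagreements:** the top and side cameras differed from the wrist camera by up to about 3 mm on the rack's position; I used the wrist values. I did not measure the height of the spools or axle after release, nor re-measure the oversize spool and short axle.

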